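Unload the marking station

TASK

Hook the marking station's shuttle by its pull loop and pull it right out, then lift the finished valve ball out of its nest and lower it gently into the deep handled basket, without dropping it. Then carry the basket with the ball by its handle, keeping it level, and set it down gently in the middle of the conveyor's flat end plate, square to the plate; let go and finally push the empty shuttle fully home under the marking head. Leave everything else where it is.

Things in the scene. Friction and masses are not known exactly. Their poses are not given: they have to be found in the camera images.
- shuttle (a joint): position in m of the station's sliding shuttle: 0 = fully home under the marking head, 0.17 = pulled out to its stop. It slides level along the station's -x (towards the robot), about 3 N of friction, stays where left. A steel plate 180 (along the slide) x 120 x 12 mm, its top 32 mm above the table, with the nest on its far part and a pull loop on its robot-side end
- station: laser marking station, fixed; origin on the table 40 mm short of the home nest (at x = +40 mm). The shuttle pulls out along -x. Two rails 20 mm high, 14 mm wide, at y = -68 and +68 mm, x = -165 to +125 mm. The head hangs over the home position (x +8 to +93, y -70 to +50 mm), its lens 266 mm, its body 295 mm above the table, on a column 75 x 85 mm, 480 mm tall, at x = +40, y = +200 mm
- loop (a point): centre of the opening of the shuttle's flat, level pull loop, 26 mm above the table, moving with the shuttle. Opening 73 mm along the slide x 70 mm across, open down to the table; steel bars 12 mm wide, 20 to 32 mm above the table. The far side of the opening is the shuttle plate's edge. The nest is 146.5 mm beyond this point. Axes as the station's
- nest (a point): centre of the nest's floor on the shuttle, 42 mm above the table, moving with the shuttle: a round pedestal 55 mm in diameter, 10 mm above the shuttle plate, with a lip 4 mm high and 47 mm inside
- ball: steel valve ball, 60 mm in diameter with a flat at its top and one below (48 mm from flat to flat, the top one shows a dark bore), about 0.45 kg, standing on one flat in the nest. Origin at the centre of its lower flat, z up through the flats
- ball_center (a point): centre of the valve ball
- basket: deep open-topped sheet steel basket, 210 mm (x) x 170 mm (y) x 75 mm high, walls and floor 4 mm, about 0.4 kg, with an arched strap handle across its middle; origin at the centre of its underside
- handle (a point): middle of the basket's handle bar, 141 mm above the basket's underside. The bar runs along the basket's y, 170 mm long, 12 mm wide (x), 18 mm high (132 to 150 mm above the underside), on an upright 12 x 7 mm strap at each end. On either side of it 95 mm of the basket is open above. Axes as the basket's
- outfeed: outfeed roller conveyor, fixed to the table, running off to the right along its -y; origin on the table under the centre of its end plate. Its frame is 292 mm wide (x)
- plate (a point): centre of the top of the conveyor's flat steel end plate, 260 mm (x) x 210 mm (y), 50 mm above the table; the rollers beyond it (from y = -109 mm) are about level with it. Axes as the conveyor's
- flask: bystander: black vacuum flask 90 mm in diameter, 180 mm tall, with a side handle; origin at the centre of its underside
- hub: bystander: flanged steel hub, flange 110 mm in diameter, 75 mm tall; origin at the centre of its underside
- big_ball: bystander: a larger steel valve ball, 84 mm in diameter, 66 mm tall, on the table; origin at the centre of its underside
- scanner: bystander: black handheld terminal 150 x 62 x 25 mm lying flat, long side along its x; origin at the centre of its underside
- marker: bystander: marker pen 125 mm long, 18 mm thick, lying along its x; origin under its middle
- mouse: bystander: black computer mouse 100 x 58 x 30 mm; origin at the centre of its underside
- battery: bystander: black battery block 70 x 50 x 30 mm; origin at the centre of its underside

How it is judged (in metres and radians):
On the way, in this order (a step that is already met when the one before it is completed fails the run):
1. the shuttle is pulled out with the hand at its loop, the ball still in its nest (distance between the grasp point and loop below 0.09 m and value of joint shuttle above 0.15 m and distance between ball and nest below 0.015 m), for 0.1 s.
2. the ball lies in the basket, released, with the basket still on the table (x of ball_center in the frame of basket between -0.09 and 0.09 m and y of ball_center in the frame of basket between -0.075 and 0.075 m and z of ball_center in the frame of basket between 0.015 and 0.045 m and contact force between the fingers and ball below 0.3 N and height (world z) of basket below 0.01 m), for 0.2 s.
3. the basket with the ball in it hangs clear of the table from the hand at its handle (x of ball_center in the frame of basket between -0.09 and 0.09 m and y of ball_center in the frame of basket between -0.075 and 0.075 m and z of ball_center in the frame of basket between 0.015 and 0.045 m and height (world z) of basket above 0.03 m and distance between the grasp point and handle below 0.07 m), for 0.2 s.
4. the basket stands released in the middle of the end plate, square to it, with the ball in it, the shuttle still out (x of ball_center in the frame of basket between -0.09 and 0.09 m and y of ball_center in the frame of basket between -0.075 and 0.075 m and z of ball_center in the frame of basket between 0.015 and 0.045 m and x of basket in the frame of plate between -0.035 and 0.035 m and y of basket in the frame of plate between -0.035 and 0.035 m and z of basket in the frame of plate between -0.006 and 0.006 m and angle between the x axis of basket and the x axis of outfeed, either way round below 0.2 rad and angle between basket's own z axis and vertical below 0.06 rad and contact force between the fingers and basket below 0.3 N and contact force between the fingers and ball below 0.3 N and value of joint shuttle above 0.03 m), for 0.2 s.
5. the shuttle is fully home (value of joint shuttle below 0.008 m), for 0.2 s.
At the end, for the whole second after the job is handed in: The ball lies in the basket; the basket stands upright on the conveyor's end plate, its middle within 35 mm of the plate's middle along each plate axis and its long side within 0.2 rad of the plate's x axis; the shuttle is within 8 mm of fully home; ball and basket are released and at rest (x of ball_center in the frame of basket between -0.09 and 0.09 m and y of ball_center in the frame of basket between -0.075 and 0.075 m and z of ball_center in the frame of basket between 0.015 and 0.045 m and x of basket in the frame of plate between -0.035 and 0.035 m and y of basket in the frame of plate between -0.035 and 0.035 m and z of basket in the frame of plate between -0.006 and 0.006 m and angle between the x axis of basket and the x axis of outfeed, either way round below 0.2 rad and angle between basket's own z axis and vertical below 0.06 rad and contact force between the fingers and basket below 0.3 N and contact force between the fingers and ball below 0.3 N and value of joint shuttle below 0.008 m and linear speed of basket below 0.02 m/s and linear speed of ball below 0.04 m/s); the robot touches nothing.
It fails at once if the ball falls into the basket (it moves faster than 0.6 m/s inside it, a drop of about 20 mm, while the basket stands on the table) (x of ball_center in the frame of basket between -0.1 and 0.1 m and y of ball_center in the frame of basket between -0.08 and 0.08 m and z of ball_center in the frame of basket between -0.075 and 0.075 m and height (world z) of basket below 0.01 m and linear speed of ball above 0.6 m/s).
It fails at once if the basket falls onto the end plate (it moves faster than 0.45 m/s within 30 mm above it, a drop of about 10 mm) (x of basket in the frame of plate between -0.1 and 0.1 m and y of basket in the frame of plate between -0.1 and 0.1 m and z of basket in the frame of plate between -0.03 and 0.03 m and linear speed of basket above 0.45 m/s).
It fails at once if the basket is tilted more than 0.35 rad (angle between basket's own z axis and vertical above 0.35 rad).
It fails at once if a bystander is moved more than 30 mm (distance of any of flask, hub, big_ball, scanner, marker, mouse, battery from where it was at the start of the episode above 0.03 m).
It also fails if it takes over 72 s, if anything falls off the work surface, if the arm or the gripper's body presses on something with over 40 N, if the wrist force passes 120 N, or if a joint passes its speed limit or range.

ROBOT

A 7-joint arm with a two-finger parallel gripper is mounted at the origin on the work surface. World frame = base frame: x ahead of the robot, y to its left, z up, the work surface at z = 0. Lengths are in m, angles in degrees, forces in N, time in s.
With the tool pointing down it reaches from about 0.425 to 0.875 m from the base axis. Payload 4.7 kg.
Tool frame: the origin (TCP) lies midway between the tips of the shut fingers; the grasp point (between the pads) lies 19 mm behind it; y points along the fingers, x is the direction in which the jaws open and shut, and the axes are right-handed (so a half turn about y gives the same grasp; the last joint's range is limited). The gripper opens to 87 mm and grips with 3 to 60 N. Pads are 19 mm wide; open, the fingers measure 117 mm over their backs; the gripper's body (75 mm by 190 mm) begins 51 mm behind the grasp point.
Start: joints at [-66.801, 18.392, -4.016, 83.108, 1.295, 78.541, -3.26], TCP at [0.248, 0.601, 0.223] pointing down, gripper open.
Joint ranges: [-163.93, 163.93], [-17.29, 119.83], [-79.2, 71.16], [3.27, 140.29], [-89.18, 269.18], [5.43, 117.66], [-154.24, 154.24]. Speed limits (degrees/s): [147.25, 147.25, 180, 180, 180, 180, 180].

INTERFACE

Orientations are given as [roll, pitch, yaw] about the fixed x, y, z axes, in that order (R = Rz(yaw) Ry(pitch) Rx(roll)).
In Python, from cell import env gives the robot as it stands.
- The arm moves only by the tool carry_out, never from a script. Its argument "targets" is a list of rows, each a list of 2 entries, a list of its own where there are three numbers: the shift along the tool's x, y, z in mm, then the turn, a rotation vector about the tool's x, y, z in degrees. A call has 1 to 12 rows; each row shifts and turns the commanded pose from where the row before left it, along the tool's axes as they then stand; what a row does not reach is not made up. A row lasts 1/10 s, in which the tool goes at most 50 mm and 8.59 degrees, less where a joint would pass 70% of its speed; a pose out of reach is approached as far as the arm can. A call with a gripper value outside its range is refused whole. "jaw" is the opening, from 0 (shut) to 1 (fully open), set as the call begins (left out, the last holds). The fingers move at their own pace and stop on an object; "squeeze" is the grip in N (left out, the last holds). Time passes only in rows, so rows that do not move let the fingers close. It gives the time, the measured TCP pose, the force and the opening at its end, in the units of the state.
- env.get_obs(): the state, without advancing time (a new reading comes with each control period).
- env.read_camera(name): name is "side" or "top" or "wrist"; returns the picture (420x560x3 uint8, red, green, blue); there is no depth.
- env.get_calibration(name): a dict with "fx", "fy", "cx", "cy" (pixels), "R" (3x3) and "t" (3): a world point X has camera coordinates R X + t; the wrist camera has in their place "hand_eye" (4x4, takes a point from camera to tool coordinates, whose origin is the TCP and whose axes are the tool frame's). Camera axes: x right, y down, z forward; pixel columns grow to the right and rows downward; lengths in m; the calibration is good to about 2 mm. A picture is of the moment at which its call begins: read the wrist's pose just before it. get_calibration takes no time and is no camera call.
- env.sign_off(): hands the job in, once; it reports no verdict.
Trained networks look in the newest picture that a camera, given by its name, has taken for a name from the list of things; names that differ only in an ending like _2 or _b are one class to them, and where a whole thing is asked for, a point or a joint stands for the part that bears it (a point fixed in the world has none). Each returns a list of dicts, best first, with "p" (0 to 1); they miss things now and then, are a little off and sometimes report something else, mostly with a low value. They report only what shows in the picture. A call takes as long as a camera call.
- env.outline_of(camera, label): "mask" (420x560 bool, what is visible of it) and "xy" ([column, row] in pixels, amid what is visible of it).
The state is a dict: "time_s": time; "qpos": joint angles; "joint_velocities": joint speeds; "effort": joint torques, N m; "tool_pos": TCP position; "tool_rot": TCP orientation; "force": force on the tool from outside, world axes, zero at the start; "wrist_torque": the same for the moment, N m; "grip_width": finger opening in m.
Only numpy, scipy, OpenCV 4.12 (cv2) and the standard library are available. Lean on these libraries where they do the work, as an engineer would, in place of code of your own. Each camera call takes 0.05 s, during which the arm holds its last target.

## Working session

There is one attempt and no reset: what is moved stays moved. The work goes in short steps, Python scripts to look and compute and a tool call to move; the robot and the scene stay as the last step left them, time stands still between calls to the robot, and variables do not carry over. Pictures are saved under pics/ and viewed, and the job is handed in when it is done.

Besides the shell and the picture viewer there is one more tool, called by a JSON object that holds its "method" and its "body". carry_out: Moves the arm, as the interface text tells. Its arguments: {"type":"object","properties":{"targets":{"type":"array","items":{"type":"array"}},"jaw":{"type":"number"},"squeeze":{"type":"number"}},"required":["targets"]}

```bash
ls; mkdir -p pics; python3 - <<'E'
from cell import env
import cv2,numpy as np
o=env.get_obs(); print(o)
for n in ["side","top","wrist"]:
    im=env.read_camera(n); cv2.imwrite(f"pics/{n}0.png",im[:,:,::-1]); print(n,env.get_calibration(n))
E
```

```text
pics
{'time_s': 0.0, 'qpos': array([-66.7996048 ,  18.43827681,  -4.01558489,  83.17531907,
         1.29592086,  78.54293166,  -3.25843667]), 'joint_velocities': array([ 0.12658797, -0.01136767,  0.08236833, -0.0051523 , -0.06638272,
       -0.00345271,  0.0459206 ]), 'effort': array([-2.06433656e-04, -4.91289282e+01, -4.04192526e-01, -3.12523091e+01,
       -6.39458187e-02,  4.37100639e-02,  1.68855240e-04]), 'tool_pos': array([0.24745272, 0.60043738, 0.22146677]), 'tool_rot': array([-90.00679891,   0.11122856,  67.61115482]), 'force': array([-0.5828922 ,  0.04507378, -0.12772194]), 'wrist_torque': array([-0.05528743, -0.00348061, -0.0004819 ]), 'grip_width': 0.08684505878551219}
side {'fx': 388.40719650070366, 'fy': 388.40719650070366, 'cx': 277.4643038942344, 'cy': 216.74909018410222, 'R': array([[ 0.90378272, -0.42753374,  0.01979107],
       [-0.23974985, -0.5440397 , -0.80407762],
       [ 0.35453744,  0.72196655, -0.59419483]]), 't': array([-0.49351246,  0.18291227,  0.98205291])}
top {'fx': 398.70702631020515, 'fy': 398.70702631020515, 'cx': 279.13438709367824, 'cy': 204.08880073811787, 'R': array([[-1.84249434e-02, -9.99830194e-01,  3.24885226e-04],
       [-9.94722944e-01,  1.82980230e-02, -1.00952694e-01],
       [ 1.00929607e-01, -2.18321847e-03, -9.94891174e-01]]), 't': array([-0.02437656,  0.52614873,  1.01076994])}
wrist {'fx': 295.2917098421921, 'fy': 295.2917098421921, 'cx': 278.47746808720706, 'cy': 207.3795243287324, 'hand_eye': array([[ 9.99998804e-01,  1.04880887e-03, -1.13656377e-03,
         9.77509206e-04],
       [ 1.40279899e-03, -3.05734436e-01,  9.52115795e-01,
        -1.62682481e-01],
       [ 6.51100806e-04, -9.52116250e-01, -3.05735542e-01,
         8.48706104e-02],
       [ 0.00000000e+00,  0.00000000e+00,  0.00000000e+00,
         1.00000000e+00]])}
```

View pics/side0.png

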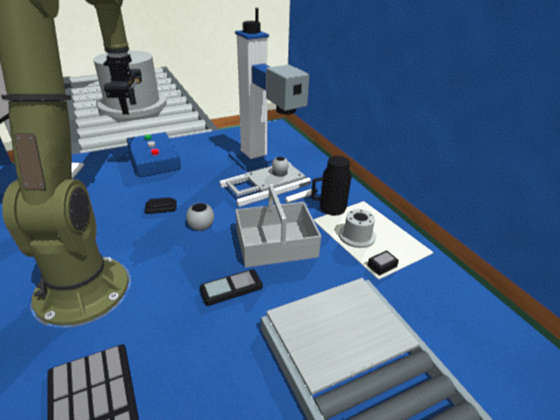

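View pics/top0.png

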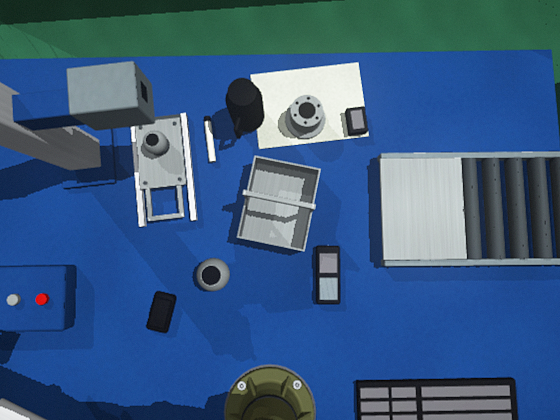

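View pics/wrist0.png

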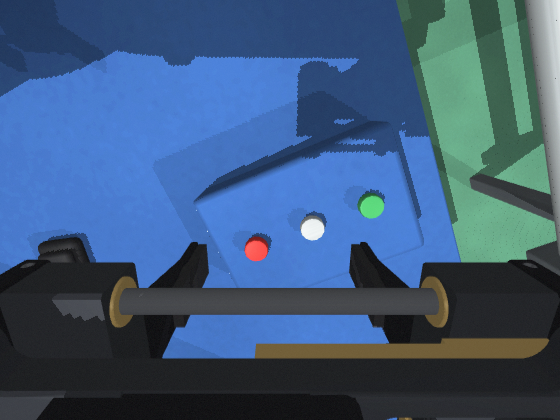

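The side view shows the station behind the basket. In the top view the ball is at (155,143), the loop at (165,202), the basket at (280,203), and the end plate at about (425,210).

```bash
cat > h.py <<'E'
import numpy as np,cv2
from cell import env
from scipy.spatial.transform import Rotation as Ro
C={n:env.get_calibration(n) for n in("side","top","wrist")}
def cam(n,o=None):
    c=C[n]
    if n!="wrist": R=c["R"];return R.T,-R.T@c["t"]
    T=np.eye(4);T[:3,:3]=Ro.from_euler("xyz",o["tool_rot"],degrees=True).as_matrix();T[:3,3]=o["tool_pos"]
    M=T@c["hand_eye"];return M[:3,:3],M[:3,3]
def world(n,uv,z,o=None):
    c=C[n];A,p=cam(n,o);d=A@np.array([(uv[0]-c["cx"])/c["fx"],(uv[1]-c["cy"])/c["fy"],1]);return p+d*(z-p[2])/d[2]
def pix(n,X,o=None):
    c=C[n];A,p=cam(n,o);q=A.T@(np.array(X)-p);return np.array([c["fx"]*q[0]/q[2]+c["cx"],c["fy"]*q[1]/q[2]+c["cy"]])
E
python3 - <<'E'
from h import *
import cv2
im=env.read_camera("top")
zs={"shuttle":.032,"station":.02,"ball":.03+.042,"basket":.075,"handle":.15,"outfeed":.05,"plate":.05,"flask":.18,"hub":.07,"big_ball":.06,"scanner":.025,"marker":.018,"battery":.03,"mouse":.03}
vis=im[:,:,::-1].copy()
for k,z in zs.items():
  try: r=env.outline_of("top",k)
  except Exception as e: print(k,e);continue
  for d in r[:2]:
    m=d["mask"].astype(np.uint8); rc=cv2.minAreaRect(cv2.findNonZero(m)) if m.any() else None
    print(k,round(d["p"],2),np.round(d["xy"]),m.sum(),np.round(world("top",d["xy"],z)[:2],3), np.round([world("top",q,z)[:2] for q in cv2.boxPoints(rc)],3).tolist())
for i,(a,b,w,h_) in enumerate([(110,90,120,150),(225,140,110,120),(365,140,120,140)]):
  cv2.imwrite(f"pics/c{i}.png",cv2.resize(im[b:b+h_,a:a+w,::-1],None,fx=4,fy=4,interpolation=cv2.INTER_CUBIC))
E
```

```text
shuttle 0.74 [166. 164.] 3098 [0.635 0.26 ] [[0.751, 0.345], [0.76, 0.222], [0.494, 0.198], [0.486, 0.318]]
station 0.79 [ 98. 131.] 17251 [0.73  0.445] [[0.895, 0.734], [0.939, 0.225], [0.487, 0.179], [0.447, 0.667]]
ball 0.83 [155. 142.] 448 [0.684 0.277] [[0.714, 0.308], [0.712, 0.247], [0.656, 0.246], [0.657, 0.307]]
handle 0.92 [280. 203.] 5770 [ 0.515 -0.035] [[0.439, 0.07], [0.631, 0.03], [0.594, -0.137], [0.404, -0.093]]
outfeed 0.86 [464. 210.] 18571 [ 0.499 -0.502] [[0.651, -0.291], [0.647, -0.758], [0.356, -0.735], [0.36, -0.281]]
outfeed 0.69 [212. 274.] 858 [0.35  0.137] [[0.331, 0.189], [0.403, 0.152], [0.367, 0.081], [0.294, 0.118]]
plate 0.87 [460. 209.] 18940 [ 0.502 -0.494] [[0.653, -0.289], [0.648, -0.758], [0.355, -0.734], [0.361, -0.278]]
plate 0.53 [282. 202.] 5741 [ 0.529 -0.04 ] [[0.442, 0.081], [0.653, 0.037], [0.612, -0.148], [0.402, -0.1]]
flask 0.92 [246. 105.] 1662 [0.737 0.038] [[0.79, 0.094], [0.811, 0.014], [0.68, -0.018], [0.66, 0.06]]
hub 0.67 [328. 270.] 1402 [ 0.358 -0.152] [[0.416, -0.123], [0.415, -0.182], [0.274, -0.177], [0.275, -0.119]]
hub 0.
[... 163 characters left out ...]
.405, 0.133], [0.349, 0.077], [0.296, 0.133]]
scanner 0.97 [327. 274.] 1430 [ 0.344 -0.154] [[0.415, -0.127], [0.414, -0.189], [0.268, -0.184], [0.269, -0.123]]
scanner 0.26 [244. 104.] 1701 [0.795 0.054] [[0.85, 0.121], [0.88, 0.025], [0.733, -0.019], [0.703, 0.076]]
marker 0.63 [205. 137.] 286 [0.709 0.159] [[0.767, 0.164], [0.769, 0.147], [0.645, 0.132], [0.643, 0.149]]
marker 0.4 [164. 164.] 3136 [0.638 0.269] [[0.756, 0.35], [0.765, 0.223], [0.495, 0.199], [0.487, 0.323]]
battery 0.66 [355. 118.] 550 [ 0.75  -0.238] [[0.777, -0.212], [0.783, -0.267], [0.708, -0.273], [0.702, -0.218]]
mouse 0.7 [162. 313.] 899 [0.255 0.267] [[0.217, 0.309], [0.314, 0.285], [0.299, 0.227], [0.202, 0.251]]
```

```bash
python3 -c "
import cv2
a=cv2.imread('pics/c0.png');print(a.shape)"
```

```text
(600, 480, 3)
```

View pics/c0.png

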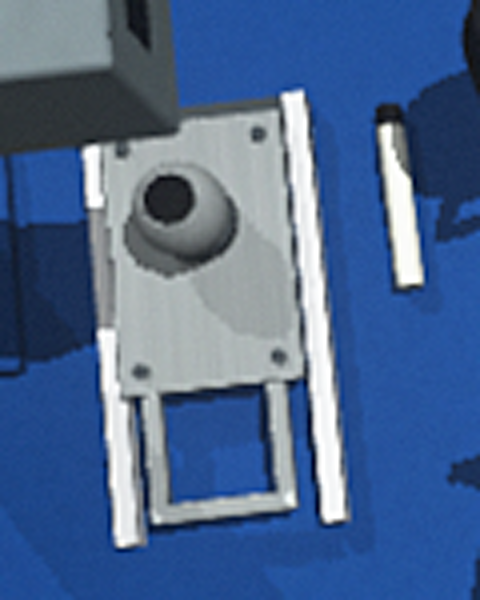

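View pics/c1.png

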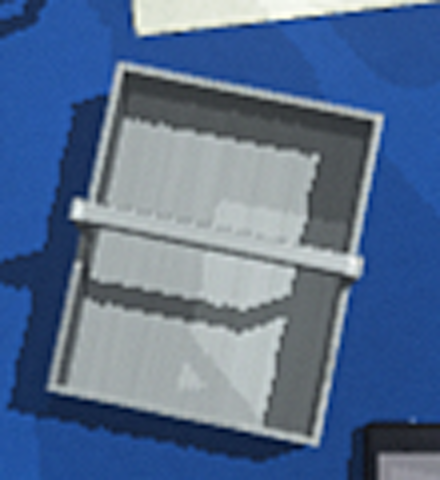

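View pics/c2.png

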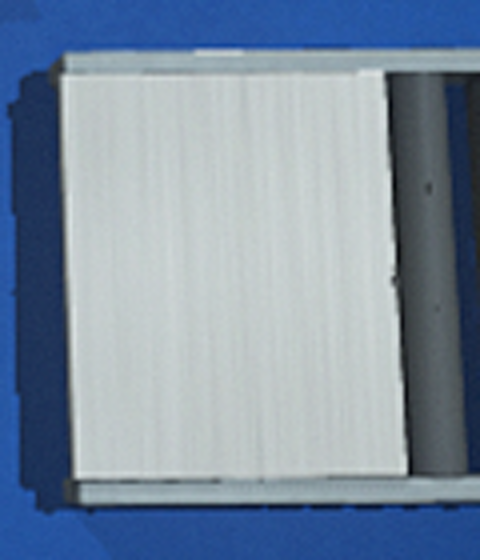

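```bash
python3 - <<'E'
from h import *
def g(ci,uv,z):
    a,b=[(110,90),(225,140),(365,140)][ci]
    return world("top",((uv[0]+.5)/4-.5+a,(uv[1]+.5)/4-.5+b),z)[:2]
P=lambda n,l:print(n,np.round(l,4).tolist())
P("loop inner TL TR BR BL",[g(0,p,.032) for p in[(162,395),(270,385),(273,490),(172,502)]])
P("loop outer BL BR",[g(0,p,.032) for p in[(153,523),(297,508)]])
P("plate TR BR BL",[g(0,p,.032) for p in[(283,107),(302,378),(120,393)]])
P("rail R TL TR BR BL",[g(0,p,.02) for p in[(283,92),(305,90),(347,520),(322,524)]])
P("rail L BL BR",[g(0,p,.02) for p in[(115,547),(145,543)]])
P("ball bore",[g(0,(167,198),.09)])
B=[g(1,p,.075) for p in[(118,63),(383,117),(318,445),(48,388)]];P("basket",B);P("c",[np.mean(B,0)])
for i in range(4):
  d=B[(i+1)%4]-B[i];print(np.linalg.norm(d),np.degrees(np.arctan2(d[1],d[0])))
H=[g(1,p,.15) for p in[(72,211),(362,266)]];P("handle",H);P("c",[np.mean(H,0)]);d=H[1]-H[0];print(np.linalg.norm(d),np.degrees(np.arctan2(d[1],d[0])))
Q=[g(2,p,.05) for p in[(60,73),(385,71),(408,476),(75,478)]];P("plate",Q);P("c",[np.mean(Q,0)])
for i in range(4):
  d=Q[(i+1)%4]-Q[i];print(np.linalg.norm(d),np.degrees(np.arctan2(d[1],d[0])))
E
```

```text
loop inner TL TR BR BL [[0.5723, 0.3004], [0.5775, 0.2303], [0.509, 0.2278], [0.5024, 0.2929]]
loop outer BL BR [[0.4891, 0.305], [0.4971, 0.2123]]
plate TR BR BL [[0.7632, 0.2231], [0.5818, 0.2095], [0.5741, 0.3277]]
rail R TL TR BR BL [[0.7776, 0.2261], [0.7787, 0.2114], [0.4895, 0.1825], [0.4872, 0.1988]]
rail L BL BR [[0.4747, 0.3334], [0.477, 0.3139]]
ball bore [[0.6871, 0.2803]]
basket [[0.6448, 0.0266], [0.6074, -0.1388], [0.4043, -0.0931], [0.4422, 0.0721]]
c [[0.5247, -0.0333]]
0.1695246513656047 -102.75352242348015
0.20810327767618925 167.3130767080461
0.1694163012964998 77.08571203060231
0.20762807106679415 -12.656687171079447
handle [[0.5417, 0.0496], [0.5069, -0.1161]]
c [[0.5243, -0.0333]]
0.16929800968853834 -101.8593014157496
plate [[0.638, -0.2948], [0.6355, -0.504], [0.3771, -0.5017], [0.3797, -0.2928]]
c [[0.5076, -0.3983]]
0.20919076396274797 -90.69311069956325
0.2583801453743404 179.50649477469912
0.2088919535520901 89.28461917257837
0.2583001664917046 -0.427157664171875
```

```bash
cat >> h.py <<'E'
def plan(goal,yaw,o=None):
    """turn about tool y (deg) first, then shift (mm) in the turned tool axes"""
    o=o or env.get_obs();R=Ro.from_euler("xyz",o["tool_rot"],degrees=True)
    G=Ro.from_euler("xyz",[-90,0,yaw],degrees=True)
    rv=(R.inv()*G).as_rotvec(degrees=True); d=G.inv().apply(np.array(goal)-o["tool_pos"])*1e3
    print("t",round(o["time_s"],2),"pos",np.round(o["tool_pos"],4),"rot",np.round(o["tool_rot"],2),"F",np.round(o["force"],1),"w",round(o["grip_width"],4),"q7",np.round(o["qpos"][[0,6]],1))
    print("turn",np.round(rv,2),"then shift",np.round(d,1))
E
python3 -c "
from h import *
plan([.48,.258,.22],94.7)"
```

```text
t 0.9 pos [0.2476 0.601  0.2226] rot [-90.    -0.    67.61] F [-0.5 -0.   0. ] w 0.0873 q7 [-66.8  -3.3]
turn [  0.   -27.09   0.  ] then shift [-360.9    2.6 -203.5]
```

{"method": "carry_out", "body": {"targets": [[[0, 0, 0], [0, -6.8, 0]], [[0, 0, 0], [0, -6.8, 0]], [[0, 0, 0], [0, -6.8, 0]], [[0, 0, 0], [0, -6.7, 0]], [[-15, 0, -8], [0, 0, 0]], [[-30, 0, -17], [0, 0, 0]], [[-36, 0, -20], [0, 0, 0]], [[-36, 0, -20], [0, 0, 0]], [[-36, 0, -20], [0, 0, 0]], [[-36, 0, -20], [0, 0, 0]], [[-36, 0, -20], [0, 0, 0]], [[-36, 0, -20], [0, 0, 0]]], "jaw": 0}}

```text
time_s: 2.1
tool_pos: [0.4147, 0.3498, 0.2229]
tool_rot: [-90.0, -0.0, 94.5]
force: [1.0, -0.2, 0.6]
grip_width: 0.0026
```

{"method": "carry_out", "body": {"targets": [[[-36, 0, -20], [0, 0, 0]], [[-32, 0, -18], [0, 0, 0]], [[-22, 0, -13], [0, 0, 0]], [[-10, 0, -7], [0, 0, 0]], [[0, 0, 0], [0, 0, 0]]]}}

```text
time_s: 2.6
tool_pos: [0.4806, 0.2557, 0.2227]
tool_rot: [-90.0, 0.0, 94.4]
force: [0.3, 0.6, -0.0]
grip_width: 0.0006
```

```bash
python3 - <<'E'
from h import *
o=env.get_obs();im=env.read_camera("wrist");cv2.imwrite("pics/w1.png",im[:,:,::-1])
plan([.5403,.2629,.22],94.7,o)
for l,z in(("ball",.066),("shuttle",.032)):
  for d in env.outline_of("wrist",l)[:1]: print(l,d["p"],d["xy"],world("wrist",d["xy"],z,o))
A=[.5403,.2629,.032]
print(pix("wrist",A,o),pix("wrist",[.6864,.276,.09],o))
E
```

```text
t 2.6 pos [0.4806 0.2557 0.2227] rot [-90.02   0.    94.39] F [ 0.3  0.6 -0. ] w 0.0006 q7 [-38.3  64.2]
turn [ 0.02 -0.31 -0.  ] then shift [  2.3   2.7 -60.1]
ball 0.78 [279.4, 333.4] [0.6720685  0.27235686 0.066     ]
shuttle 0.65 [287.8, 201.4] [0.50066395 0.26951605 0.032     ]
[280.01854822 230.39999901] [281.44017113 356.57972283]
```

View pics/w1.png

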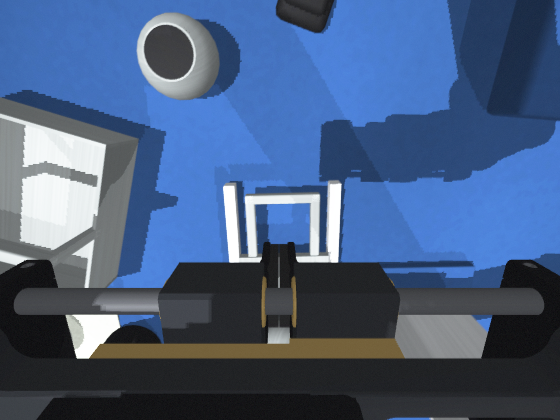

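The wrist view shows the big ball at (180,55), the basket on the left, and the loop under the fingers with its inner front corners near (257,204) and (311,203).

```bash
python3 - <<'E'
from h import *
im=cv2.imread("pics/w1.png");cv2.imwrite("pics/w1c.png",cv2.resize(im[170:280,200:360],None,fx=5,fy=5,interpolation=cv2.INTER_CUBIC))
E
```

```text
(no output)
```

View pics/w1c.png

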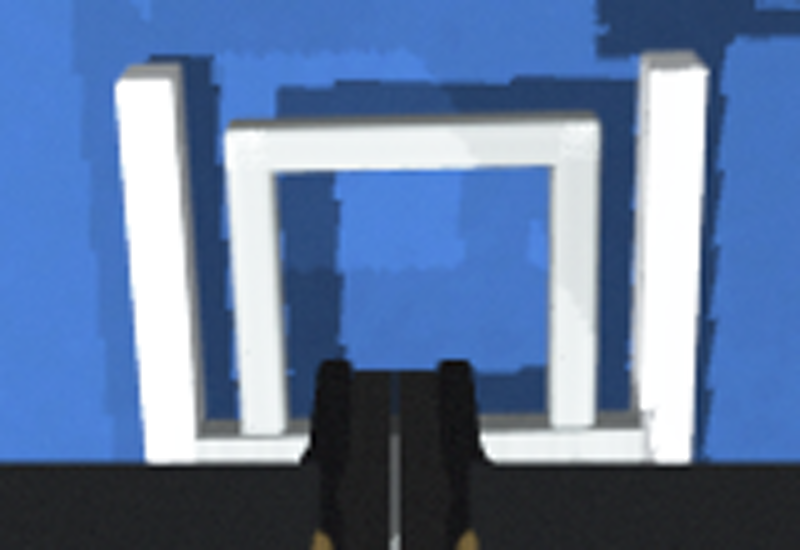

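```bash
python3 - <<'E'
from h import *
o=env.get_obs()
f=lambda p,z:world("wrist",((p[0]+.5)/5-.5+200,(p[1]+.5)/5-.5+170),z,o)[:2]
q=[f(p,.032) for p in[(275,170),(550,163),(555,425),(287,432)]]
print(np.round(q,4),np.mean(q,0))
q=[f(p,.032) for p in[(230,130),(600,123)]];d=q[1]-q[0];print(np.round(q,4),np.degrees(np.arctan2(*d[::-1])))
q=[f(p,.02) for p in[(117,85),(180,78),(195,462),(147,462),(642,65),(706,68)]];print(np.round(q,4))
E
```

```text
[[0.5045 0.2326]
 [0.4969 0.3009]
 [0.5687 0.3107]
 [0.5768 0.2401]] [0.53674296 0.27104968]
[[0.4951 0.2208]
 [0.4856 0.312 ]] 95.97505672959605
[[0.4891 0.1905]
 [0.486  0.2064]
 [0.5943 0.2149]
 [0.5954 0.2017]
 [0.4727 0.3227]
 [0.4721 0.3389]]
```

```bash
python3 -c "
from h import *
plan([.530,.267,.012],95.3)"
```

```text
t 2.75 pos [0.4785 0.2595 0.2225] rot [-8.997e+01 -5.000e-02  9.481e+01] F [-0.1  0.7  0.2] w 0.0002 q7 [-38.5  64.3]
turn [-0.03 -0.49  0.05] then shift [  2.7 210.5 -52. ]
```

{"method": "carry_out", "body": {"targets": [[[0, 0, -12], [0, -0.5, 0]], [[1, 5, -18], [0, 0, 0]], [[0, 20, -14], [0, 0, 0]], [[0, 30, -8], [0, 0, 0]], [[0, 35, 0], [0, 0, 0]], [[0, 35, 0], [0, 0, 0]], [[0, 30, 0], [0, 0, 0]], [[0, 25, 0], [0, 0, 0]], [[0, 16, 0], [0, 0, 0]], [[0, 10, 0], [0, 0, 0]], [[0, 4, 0], [0, 0, 0]], [[0, 0, 0], [0, 0, 0]]]}}

```text
time_s: 3.95
tool_pos: [0.5317, 0.2639, 0.0129]
tool_rot: [-90.0, -0.0, 95.2]
force: [-0.2, -0.5, 0.5]
grip_width: 0.0004
```

```bash
python3 - <<'E'
from h import *
plan([.530,.267,.012],95.3)
im=env.read_camera("wrist");cv2.imwrite("pics/w2.png",im[:,:,::-1])
im=env.read_camera("side");cv2.imwrite("pics/s2.png",cv2.resize(im[130:230,180:340,::-1],None,fx=4,fy=4))
E
```

```text
t 3.95 pos [0.5317 0.2639 0.0129] rot [-9.003e+01 -2.000e-02  9.523e+01] F [-0.2 -0.5  0.5] w 0.0004 q7 [-35.9  69.3]
turn [ 0.03 -0.07  0.02] then shift [3.2 0.9 1.4]
```

View pics/w2.png

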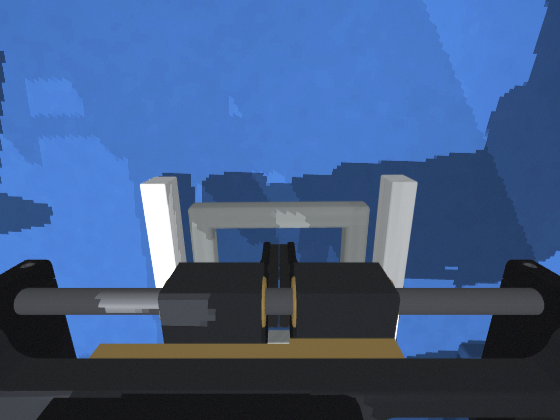

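View pics/s2.png

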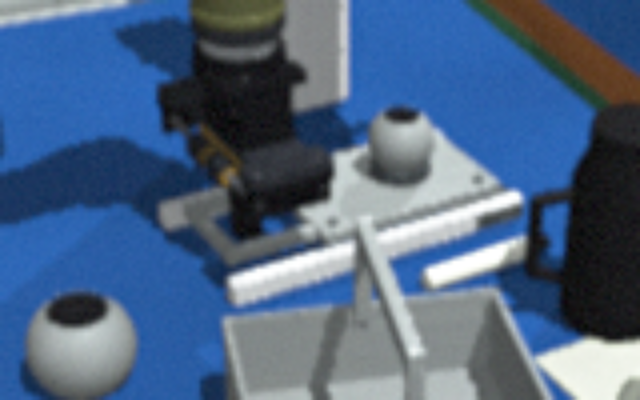

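The fingers are inside the loop: the opening spans columns 216–342 and the fingers sit at 279. Now I'll pull.

{"method": "carry_out", "body": {"targets": [[[0, 0, 5], [0, 0, 0]], [[0, 0, 6], [0, 0, 0]], [[0, 0, 5], [0, 0, 0]], [[0, 0, 5], [0, 0, 0]], [[0, 0, 7], [0, 0, 0]], [[0, 0, 9], [0, 0, 0]], [[0, 0, 11], [0, 0, 0]], [[0, 0, 13], [0, 0, 0]], [[0, 0, 14], [0, 0, 0]], [[0, 0, 14], [0, 0, 0]], [[0, 0, 14], [0, 0, 0]], [[0, 0, 14], [0, 0, 0]]]}}

```text
time_s: 5.25
tool_pos: [0.4138, 0.2524, 0.0128]
tool_rot: [-90.0, 0.0, 95.2]
force: [3.5, -0.7, 1.5]
grip_width: 0.0006
```

{"method": "carry_out", "body": {"targets": [[[0, 0, 13], [0, 0, 0]], [[0, 0, 11], [0, 0, 0]], [[0, 0, 9], [0, 0, 0]], [[0, 0, 7], [0, 0, 0]], [[0, 0, 5], [0, 0, 0]], [[0, 0, 4], [0, 0, 0]], [[0, 0, 4], [0, 0, 0]], [[0, 0, 3], [0, 0, 0]], [[0, 0, 0], [0, 0, 0]]]}}

```text
time_s: 6.15
tool_pos: [0.358, 0.2479, 0.0124]
tool_rot: [-89.9, -0.0, 95.2]
force: [0.0, 0.7, 0.8]
grip_width: 0.0002
```

```bash
python3 - <<'E'
from h import *
plan([.530,.267,.012],95.3)
im=env.read_camera("top");cv2.imwrite("pics/t3.png",cv2.resize(im[90:300,90:230,::-1],None,fx=2.8,fy=2.8))
E
```

```text
t 6.15 pos [0.358  0.2479 0.0124] rot [-89.92  -0.    95.22] F [0.  0.7 0.8] w 0.0002 q7 [-43.1  57.7]
turn [-0.08 -0.08  0.  ] then shift [   3.2    0.4 -173. ]
```

View pics/t3.png

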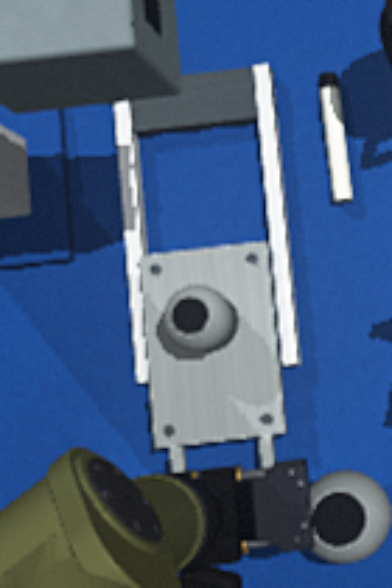

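```bash
python3 - <<'E'
from h import *
f=lambda p,z:np.round(world("top",((p[0]+.5)/2.8-.5+90,(p[1]+.5)/2.8-.5+90),z)[:2],4)
print(f((188,315),.09),"TR",f((270,241),.032),"BR",f((285,436),.032),"BL",f((156,450),.032))
r=env.outline_of("top","ball")[0];m=r["mask"];print(r["p"],r["xy"],m.sum())
(c,rad)=cv2.minEnclosingCircle(cv2.findNonZero(m.astype(np.uint8)));print(c,rad,world("top",c,.066))
E
```

```text
[0.5294 0.2648] TR [0.6038 0.2071] BR [0.4229 0.1924] BL [0.4123 0.3102]
0.79 [162.6, 205.1] 492
(160.5, 204.0) 13.124505043029785 [0.52730037 0.26285336 0.066     ]
```

{"method": "carry_out", "body": {"targets": [[[0, 0, 3], [0, 0, 0]], [[0, 0, 3], [0, 0, 0]], [[0, 0, 2], [0, 0, 0]], [[0, 0, 0], [0, 0, 0]], [[0, 0, 0], [0, 0, 0]]]}}

```text
time_s: 6.75
tool_pos: [0.3506, 0.2472, 0.0126]
tool_rot: [-90.0, -0.0, 95.2]
force: [0.4, -0.4, -0.4]
grip_width: 0.001
```

```bash
python3 - <<'E'
from h import *
plan([.530,.267,.012],95.3)
im=env.read_camera("top");cv2.imwrite("pics/t4.png",cv2.resize(im[90:300,90:230,::-1],None,fx=2.8,fy=2.8,interpolation=cv2.INTER_CUBIC))
im=env.read_camera("side");cv2.imwrite("pics/s4.png",cv2.resize(im[130:230,140:300,::-1],None,fx=4,fy=4))
E
```

```text
t 6.75 pos [0.3506 0.2472 0.0126] rot [-8.997e+01 -1.000e-02  9.522e+01] F [ 0.4 -0.4 -0.4] w 0.001 q7 [-43.4  57. ]
turn [-0.03 -0.08  0.01] then shift [   3.2    0.6 -180.4]
```

View pics/t4.png

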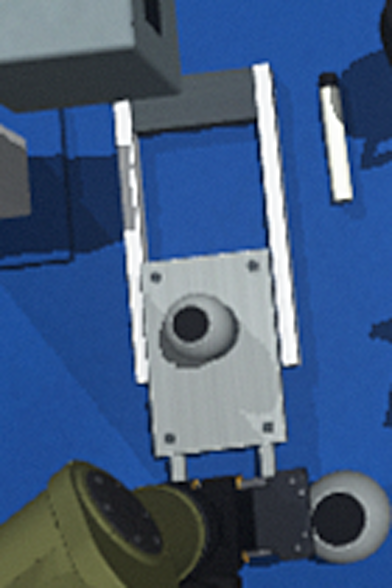

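View pics/s4.png

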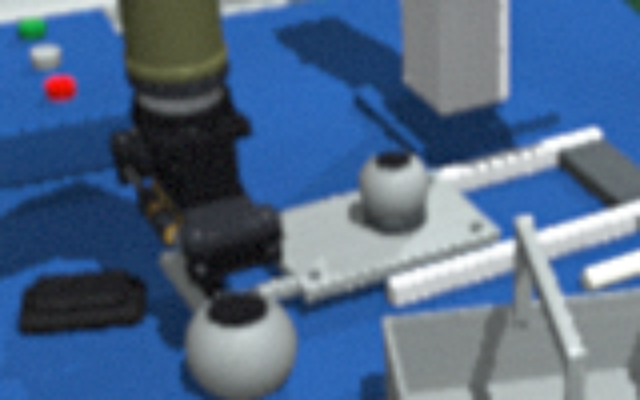

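{"method": "carry_out", "body": {"targets": [[[0, 0, -5], [0, 0, 0]], [[0, -10, 0], [0, 0, 0]], [[0, -20, 0], [0, 0, 0]], [[0, -30, 0], [0, 0, 0]], [[0, -35, 0], [0, 0, 0]], [[0, -35, 0], [0, 0, 0]], [[0, -25, 0], [0, 0, 0]], [[0, -10, 0], [0, 0, 0]], [[0, 0, 0], [0, 0, 0]], [[0, 0, 0], [0, 0, 0]]], "jaw": 1}}

```text
time_s: 7.85
tool_pos: [0.3554, 0.247, 0.1765]
tool_rot: [-89.9, 0.1, 95.2]
force: [-0.1, 0.2, -1.1]
grip_width: 0.0723
```

```bash
python3 - <<'E'
from h import *
plan([.520,.263,.047],95.3)
im=env.read_camera("top")
r=env.outline_of("top","ball")[0];mt=r["mask"]
im2=env.read_camera("side")
rs=env.outline_of("side","ball");print(r["p"],[ (q["p"],q["xy"]) for q in rs]); ms=rs[0]["mask"]
for n,i,m in(("top",im,mt),("side",im2,ms)):
    x,y,w,h=cv2.boundingRect(cv2.findNonZero(m.astype(np.uint8)));print(n,x,y,w,h)
    v=i[:,:,::-1].copy();c,_=cv2.findContours(m.astype(np.uint8),0,1);cv2.drawContours(v,c,-1,(0,0,255),1)
    cx,cy=x+w//2,y+h//2
    cv2.imwrite(f"pics/b_{n}.png",cv2.resize(np.hstack([i[cy-30:cy+30,cx-30:cx+30,::-1],v[cy-30:cy+30,cx-30:cx+30]]),None,fx=6,fy=6,interpolation=cv2.INTER_CUBIC));print(cx-30,cy-30)
# candidate fit: project sphere center
for X in ([.520,.263,.066],):
    print(pix("top",X),pix("side",X),pix("top",[X[0],X[1],.09]),pix("side",[X[0],X[1],.09]))
E
```

```text
t 7.85 pos [0.3554 0.247  0.1765] rot [-8.991e+01  6.000e-02  9.521e+01] F [-0.1  0.2 -1.1] w 0.0723 q7 [-43.4  56.3]
turn [-0.09 -0.09 -0.06] then shift [   0.7  129.5 -165.3]
0.69 [(0.81, [239.6, 177.4]), (0.2, [352.6, 358.4])]
top 150 196 24 23
132 177
side 231 168 16 15
209 145
[160.40744838 206.9050195 ] [237.74674166 176.07940567] [157.49750381 205.98144201] [237.45359777 169.88096287]
```

View pics/b_top.png

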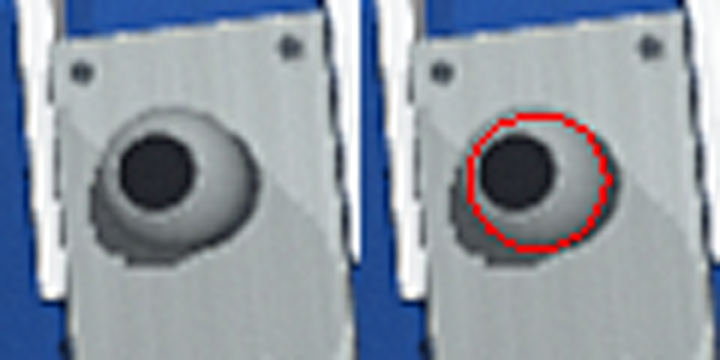

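View pics/b_side.png

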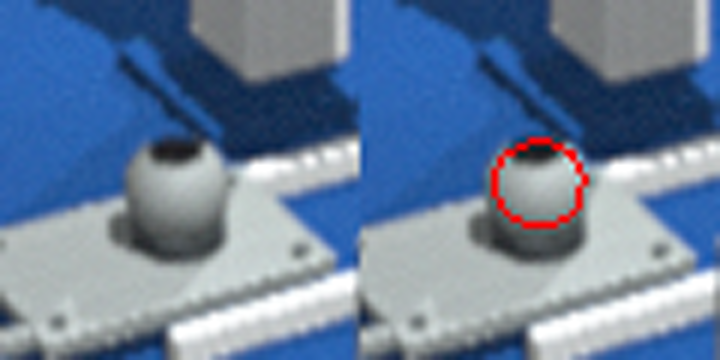

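{"method": "carry_out", "body": {"targets": [[[0, 0, -12], [0, 0, 0]], [[0, 0, -25], [0, 0, 0]], [[0, 0, -32], [0, 0, 0]], [[0, 0, -32], [0, 0, 0]], [[0, 0, -30], [0, 0, 0]], [[0, 5, -22], [0, 0, 0]], [[0, 15, -10], [0, 0, 0]], [[0, 25, -2], [0, 0, 0]], [[0, 25, 0], [0, 0, 0]], [[0, 20, 0], [0, 0, 0]], [[0, 8, 0], [0, 0, 0]], [[0, 0, 0], [0, 0, 0]]], "jaw": 1}}

```text
time_s: 9.25
tool_pos: [0.52, 0.2618, 0.078]
tool_rot: [-89.9, 0.1, 95.2]
force: [-1.3, -1.0, -0.1]
grip_width: 0.0872
```

```bash
python3 - <<'E'
from h import *
plan([.5203,.2625,.047],95.3)
im=env.read_camera("top");cv2.imwrite("pics/t5.png",cv2.resize(im[130:270,90:230,::-1],None,fx=4,fy=4,interpolation=cv2.INTER_CUBIC))
im=env.read_camera("side");cv2.imwrite("pics/s5.png",cv2.resize(im[110:220,180:300,::-1],None,fx=5,fy=5,interpolation=cv2.INTER_CUBIC))
E
```

```text
t 9.25 pos [0.52   0.2618 0.078 ] rot [-8.986e+01  9.000e-02  9.520e+01] F [-1.3 -1.  -0.1] w 0.0872 q7 [-38.1  68.5]
turn [-0.14 -0.1  -0.09] then shift [ 0.7 31.  -0.4]
```

View pics/t5.png

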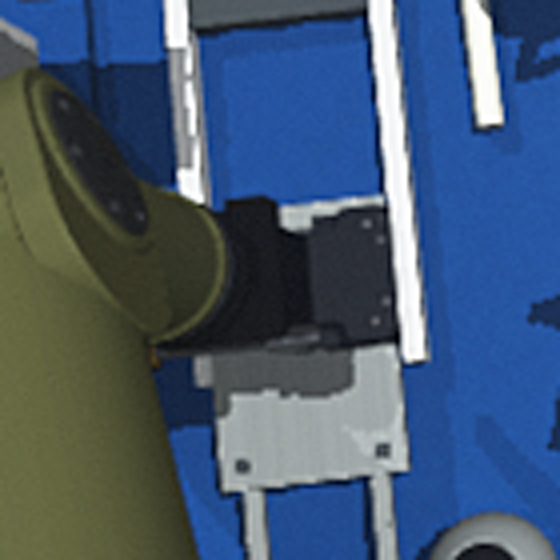

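View pics/s5.png

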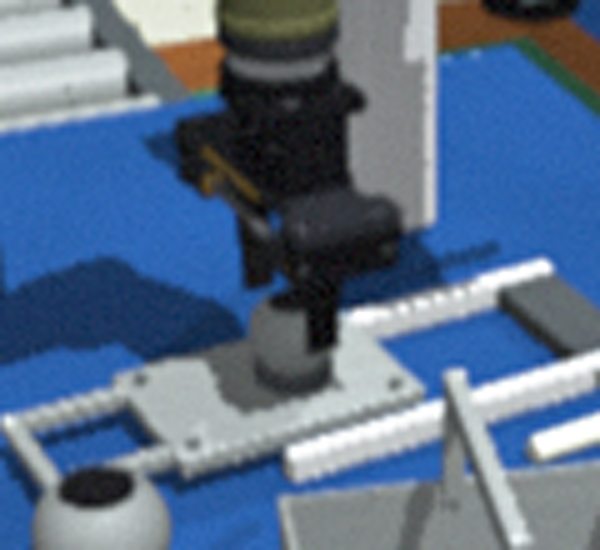

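{"method": "carry_out", "body": {"targets": [[[0, 6, 0], [0, 0, 0]], [[1, 10, 0], [0, 0, 0]], [[0, 10, 0], [0, 0, 0]], [[0, 5, 0], [0, 0, 0]], [[0, 0, 0], [0, 0, 0]], [[0, 0, 0], [0, 0, 0]]]}}

```text
time_s: 9.95
tool_pos: [0.5202, 0.2634, 0.0484]
tool_rot: [-90.0, 0.0, 95.2]
force: [0.2, 0.4, -0.6]
grip_width: 0.087
```

{"method": "carry_out", "body": {"targets": [[[0, 0, 0], [0, 0, 0]], [[0, 0, 0], [0, 0, 0]], [[0, 0, 0], [0, 0, 0]], [[0, 0, 0], [0, 0, 0]], [[0, 0, 0], [0, 0, 0]], [[0, 0, 0], [0, 0, 0]], [[0, 0, 0], [0, 0, 0]], [[0, 0, 0], [0, 0, 0]]], "jaw": 0, "squeeze": 30}}

```text
time_s: 10.75
tool_pos: [0.5203, 0.2633, 0.0488]
tool_rot: [-90.0, 0.0, 95.2]
force: [-0.9, -1.2, 2.6]
grip_width: 0.0583
```

{"method": "carry_out", "body": {"targets": [[[0, -2, 0], [0, 0, 0]], [[0, -4, 0], [0, 0, 0]], [[0, -6, 0], [0, 0, 0]], [[0, -8, 0], [0, 0, 0]], [[0, -10, 0], [0, 0, 0]], [[0, -5, 0], [0, 0, 0]], [[0, 0, 0], [0, 0, 0]]]}}

```text
time_s: 11.45
tool_pos: [0.5211, 0.264, 0.0851]
tool_rot: [-90.1, -0.1, 95.2]
force: [-0.3, -0.1, -4.7]
grip_width: 0.058
```

```bash
python3 - <<'E'
from h import *
plan([.5203,.2625,.047],95.3)
im=env.read_camera("side");cv2.imwrite("pics/s6.png",cv2.resize(im[110:220,180:300,::-1],None,fx=5,fy=5,interpolation=cv2.INTER_CUBIC))
E
```

```text
t 11.45 pos [0.5211 0.264  0.0851] rot [-9.014e+01 -7.000e-02  9.521e+01] F [-0.3 -0.1 -4.7] w 0.058 q7 [-38.2  68.3]
turn [ 0.14 -0.09  0.07] then shift [-1.4 38.1  1. ]
```

View pics/s6.png

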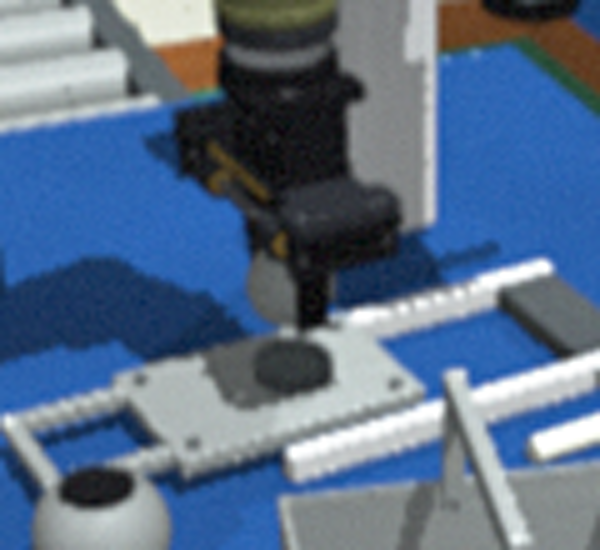

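{"method": "carry_out", "body": {"targets": [[[0, -10, 0], [0, 0, 0]], [[0, -20, 0], [0, 0, 0]], [[0, -30, 0], [0, 0, 0]], [[0, -35, 0], [0, 0, 0]], [[0, -30, 0], [0, 0, 0]], [[0, -20, 0], [0, 3, 0]], [[0, -8, 0], [0, 5, 0]], [[0, 0, 0], [0, 5, 0]], [[0, 0, 0], [0, 4.8, 0]], [[0, 0, 0], [0, 0, 0]]]}}

```text
time_s: 12.5
tool_pos: [0.5201, 0.2634, 0.2369]
tool_rot: [-90.0, 0.0, 77.4]
force: [-0.2, -0.4, -3.6]
grip_width: 0.0577
```

```bash
python3 - <<'E'
from h import *
plan([.4718,-.0215,.22],77.4)
E
```

```text
t 12.5 pos [0.5201 0.2634 0.2369] rot [-90.     0.    77.39] F [-0.2 -0.4 -3.6] w 0.0577 q7 [-40.1  49.6]
turn [-0.   -0.01 -0.  ] then shift [-288.5   16.9  -15. ]
```

{"method": "carry_out", "body": {"targets": [[[-12, 0, 0], [0, 0, 0]], [[-25, 0, -1], [0, 0, 0]], [[-32, 0, -2], [0, 0, 0]], [[-35, 0, -2], [0, 0, 0]], [[-35, 0, -2], [0, 0, 0]], [[-35, 0, -2], [0, 0, 0]], [[-35, 0, -2], [0, 0, 0]], [[-32, 0, -2], [0, 0, 0]], [[-25, 0, -1], [0, 0, 0]], [[-15, 0, -1], [0, 0, 0]], [[-7, 0, 0], [0, 0, 0]], [[0, 0, 0], [0, 0, 0]]]}}

```text
time_s: 13.7
tool_pos: [0.472, -0.0213, 0.2367]
tool_rot: [-90.0, -0.0, 77.4]
force: [0.6, 0.7, -3.9]
grip_width: 0.0582
```

```bash
python3 - <<'E'
from h import *
o=env.get_obs()
plan([.4718,-.0215,.22],77.4,o)
im=env.read_camera("wrist");cv2.imwrite("pics/w7.png",im[:,:,::-1])
im=env.read_camera("side");cv2.imwrite("pics/s7.png",cv2.resize(im[110:280,200:350,::-1],None,fx=3.5,fy=3.5,interpolation=cv2.INTER_CUBIC))
# basket corner projections
c=np.array([.5245,-.0333]);a=np.radians(-12.6);R=np.array([[np.cos(a),-np.sin(a)],[np.sin(a),np.cos(a)]])
for s in[(-.105,.085),(-.105,-.085),(.105,-.085),(.105,.085)]:
  X=[*(c+R@s),.075];print(s,pix("wrist",X,o),pix("side",X))
for s in[(0,.085),(0,-.085)]:
  X=[*(c+R@s),.150];print(s,pix("wrist",X,o),pix("side",X))
E
```

```text
t 13.7 pos [ 0.472  -0.0213  0.2367] rot [-9.001e+01 -3.000e-02  7.738e+01] F [ 0.6  0.7 -3.9] w 0.0582 q7 [-26.3  74.9]
turn [ 0.01 -0.02  0.03] then shift [-0.3 16.7  0.1]
(-0.105, 0.085) [356.22922696 145.28066108] [235.14590762 209.12554099]
(-0.105, -0.085) [198.91566434 145.22733633] [243.93704512 246.13635521]
(0.105, -0.085) [212.19780381 309.65071395] [320.7623696 236.0980703]
(0.105, 0.085) [343.16415464 309.74246141] [303.65172261 201.44837402]
(0, 0.085) [367.06706628 266.28813903] [270.19705344 183.87431716]
(0, -0.085) [187.65062163 266.17959599] [283.9225445 218.4166915]
```

View pics/w7.png

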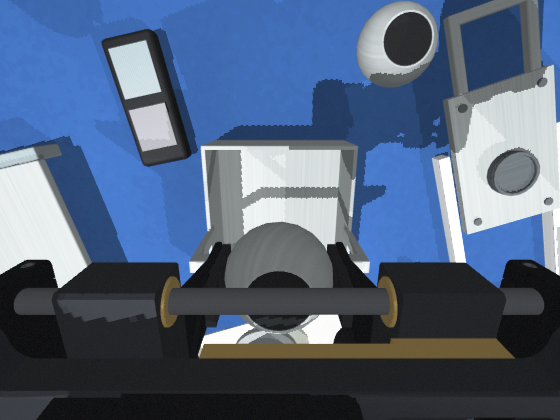

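View pics/s7.png

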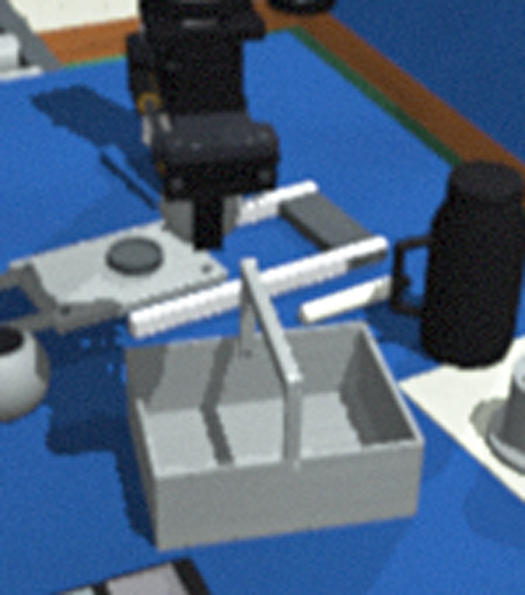

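{"method": "carry_out", "body": {"targets": [[[0, 8, 0], [0, 0, 0]], [[0, 16, 0], [0, 0, 0]], [[0, 22, 0], [0, 0, 0]], [[0, 25, 0], [0, 0, 0]], [[0, 25, 0], [0, 0, 0]], [[0, 25, 0], [0, 0, 0]], [[0, 20, 0], [0, 0, 0]], [[0, 15, 0], [0, 0, 0]], [[0, 10, 0], [0, 0, 0]], [[0, 6, 0], [0, 0, 0]], [[0, 3, 0], [0, 0, 0]], [[0, 0, 0], [0, 0, 0]]]}}

```text
time_s: 15.0
tool_pos: [0.4723, -0.0207, 0.0616]
tool_rot: [-90.0, -0.0, 77.4]
force: [-0.4, 0.1, -4.8]
grip_width: 0.0578
```

```bash
python3 - <<'E'
from h import *
o=env.get_obs()
plan([.4718,-.0215,.0108],77.4,o)
im=env.read_camera("wrist");cv2.imwrite("pics/w8.png",im[:,:,::-1])
im=env.read_camera("side");cv2.imwrite("pics/s8.png",cv2.resize(im[110:280,200:350,::-1],None,fx=3.5,fy=3.5,interpolation=cv2.INTER_CUBIC))
E
```

```text
t 15.0 pos [ 0.4723 -0.0207  0.0616] rot [-90.01  -0.    77.43] F [-0.4  0.1 -4.8] w 0.0578 q7 [-25.2  79.3]
turn [0.01 0.03 0.  ] then shift [-0.9 50.8  0.3]
```

View pics/w8.png

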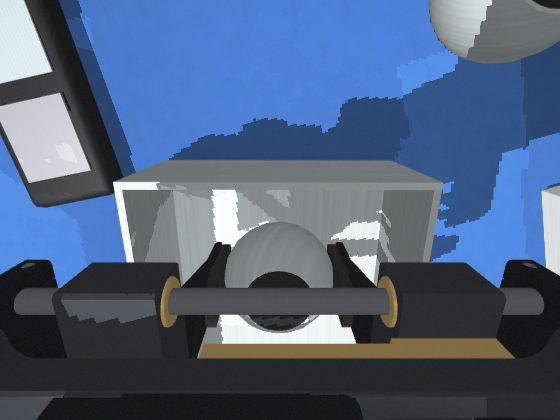

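View pics/s8.png

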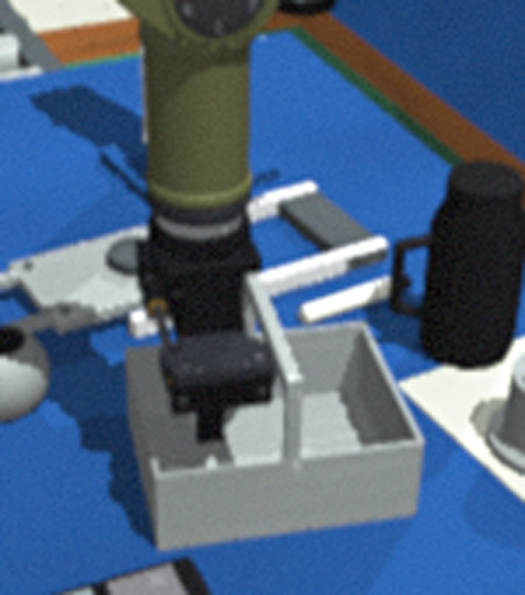

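{"method": "carry_out", "body": {"targets": [[[0, 6, 0], [0, 0, 0]], [[0, 10, 0], [0, 0, 0]], [[0, 10, 0], [0, 0, 0]], [[0, 8, 0], [0, 0, 0]], [[0, 5, 0], [0, 0, 0]], [[0, 4, 0], [0, 0, 0]], [[0, 2, 0], [0, 0, 0]], [[0, 0, 0], [0, 0, 0]], [[0, 0, 0], [0, 0, 0]]]}}

```text
time_s: 16.0
tool_pos: [0.4724, -0.0208, 0.0168]
tool_rot: [-90.0, -0.0, 77.4]
force: [0.5, 0.2, -5.2]
grip_width: 0.0581
```

{"method": "carry_out", "body": {"targets": [[[0, 2, 0], [0, 0, 0]], [[0, 1, 0], [0, 0, 0]], [[0, 1, 0], [0, 0, 0]], [[0, 0, 0], [0, 0, 0]], [[0, 0, 0], [0, 0, 0]]]}}

```text
time_s: 16.5
tool_pos: [0.4721, -0.0208, 0.0126]
tool_rot: [-90.0, -0.0, 77.4]
force: [-1.4, 0.6, -5.0]
grip_width: 0.0579
```

{"method": "carry_out", "body": {"targets": [[[0, 1, 0], [0, 0, 0]], [[0, 0, 0], [0, 0, 0]], [[0, 1, 0], [0, 0, 0]], [[0, 0, 0], [0, 0, 0]], [[0, 0, 0], [0, 0, 0]]]}}

```text
time_s: 17.0
tool_pos: [0.4723, -0.0208, 0.0108]
tool_rot: [-90.0, -0.0, 77.4]
force: [-0.9, -0.5, -1.7]
grip_width: 0.0579
```

{"method": "carry_out", "body": {"targets": [[[0, 0.5, 0], [0, 0, 0]], [[0, 0, 0], [0, 0, 0]], [[0, 0, 0], [0, 0, 0]]]}}

```text
time_s: 17.3
tool_pos: [0.4723, -0.0208, 0.0107]
tool_rot: [-90.0, -0.0, 77.4]
force: [-3.4, 0.6, 5.7]
grip_width: 0.0578
```

{"method": "carry_out", "body": {"targets": [[[0, 0, 0], [0, 0, 0]], [[0, 0, 0], [0, 0, 0]], [[0, 0, 0], [0, 0, 0]], [[0, 0, 0], [0, 0, 0]], [[0, 0, 0], [0, 0, 0]], [[0, 0, 0], [0, 0, 0]]], "jaw": 1}}

```text
time_s: 17.9
tool_pos: [0.4722, -0.0208, 0.01]
tool_rot: [-90.0, -0.0, 77.4]
force: [0.1, -0.7, -0.3]
grip_width: 0.0867
```

```bash
python3 - <<'E'
from h import *
o=env.get_obs()
plan([.4718,-.0215,.0108],77.4,o)
im=env.read_camera("wrist");cv2.imwrite("pics/w9.png",im[:,:,::-1])
E
```

```text
t 17.9 pos [ 0.4722 -0.0208  0.01  ] rot [-90.01  -0.    77.41] F [ 0.1 -0.7 -0.3] w 0.0867 q7 [-24.3  81.8]
turn [0.01 0.01 0.  ] then shift [-0.7 -0.8  0.2]
```

View pics/w9.png

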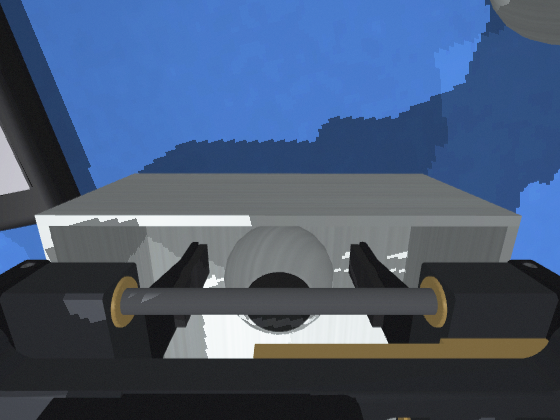

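{"method": "carry_out", "body": {"targets": [[[0, -6, 0], [0, 0, 0]], [[0, -12, 0], [0, 0, 0]], [[0, -20, 0], [0, 0, 0]], [[0, -28, 0], [0, 0, 0]], [[0, -35, 0], [0, 0, 0]], [[0, -38, 0], [0, 0, 0]], [[0, -38, 0], [0, 0, 0]], [[0, -30, 0], [0, 0, 0]], [[0, -16, 0], [0, 0, 0]], [[0, -7, 0], [0, 0, 0]], [[0, 0, 0], [0, 0, 0]]]}}

```text
time_s: 19.05
tool_pos: [0.4726, -0.021, 0.2413]
tool_rot: [-90.1, -0.1, 77.4]
force: [-0.6, -0.0, -1.5]
grip_width: 0.0873
```

{"method": "carry_out", "body": {"targets": [[[0, 0, 0], [0, 4, 0]], [[0, 0, 0], [0, 8, 0]], [[0, 0, 0], [0, 8, 0]], [[0, 0, 0], [0, 8, 0]], [[0, 0, 0], [0, 8, 0]], [[0, 0, 0], [0, 8, 0]], [[0, 0, 0], [0, 8, 0]], [[0, 0, 0], [0, 8, 0]], [[0, 0, 0], [0, 8, 0]], [[0, 0, 0], [0, 8, 0]], [[0, 0, 0], [0, 8, 0]], [[0, 0, 0], [0, 6, 0]]]}}

```text
time_s: 20.25
tool_pos: [0.4712, -0.021, 0.2385]
tool_rot: [-90.1, 0.1, -12.9]
force: [-0.6, 0.4, -0.8]
grip_width: 0.0868
```

{"method": "carry_out", "body": {"targets": [[[0, 0, 0], [0, 0, 0]], [[0, 0, 0], [0, 0, 0]]]}}

```text
time_s: 20.45
tool_pos: [0.4715, -0.0209, 0.2392]
tool_rot: [-90.0, 0.1, -12.5]
force: [-0.1, 0.3, 0.2]
grip_width: 0.087
```

```bash
python3 - <<'E'
from h import *
o=env.get_obs()
plan([.5245,-.0333,.20],-12.6,o)
im=env.read_camera("wrist");cv2.imwrite("pics/w10.png",im[:,:,::-1])
im=env.read_camera("top");cv2.imwrite("pics/t10.png",cv2.resize(im[130:270,215:355,::-1],None,fx=4,fy=4,interpolation=cv2.INTER_CUBIC))
c=np.array([.5245,-.0333]);a=np.radians(-12.6);R=np.array([[np.cos(a),-np.sin(a)],[np.sin(a),np.cos(a)]])
for s in[(0,.085),(0,-.085)]:
  X=[*(c+R@s),.150];print(s,pix("wrist",X,o))
for s in[(-.105,.085),(.105,.085)]:
  X=[*(c+R@s),.075];print(s,pix("wrist",X,o))
E
```

```text
t 20.45 pos [ 0.4715 -0.0209  0.2392] rot [-9.003e+01  9.000e-02 -1.245e+01] F [-0.1  0.3  0.2] w 0.087 q7 [-22.7 -14.7]
turn [ 0.03  0.15 -0.09] then shift [54.4 39.2 -0.5]
(0, 0.085) [346.01404689 113.74688199]
(0, -0.085) [333.3537007  293.92934777]
(-0.105, 0.085) [231.09664089 112.95337137]
(0.105, 0.085) [430.36294709 113.63770847]
```

View pics/w10.png

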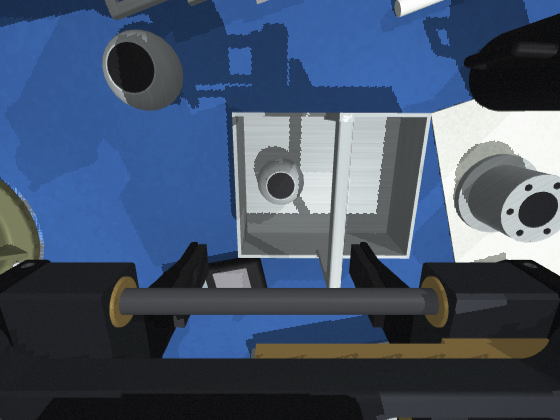

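View pics/t10.png

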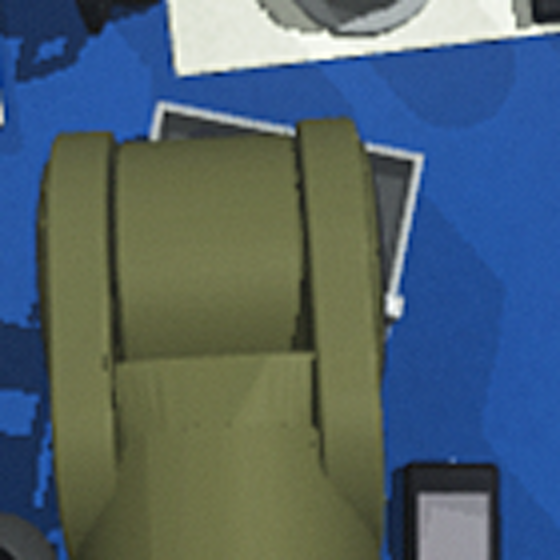

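{"method": "carry_out", "body": {"targets": [[[10, 0, 0], [0, 0, 0]], [[20, 0, 0], [0, 0, 0]], [[18, 5, 0], [0, 0, 0]], [[7, 15, 0], [0, 0, 0]], [[0, 25, 0], [0, 0, 0]], [[0, 25, 0], [0, 0, 0]], [[0, 22, 0], [0, 0, 0]], [[0, 15, 0], [0, 0, 0]], [[0, 7, 0], [0, 0, 0]], [[0, 3, 0], [0, 0, 0]], [[0, 0, 0], [0, 0, 0]], [[0, 0, 0], [0, 0, 0]]]}}

```text
time_s: 21.75
tool_pos: [0.5264, -0.0329, 0.1238]
tool_rot: [-90.0, -0.1, -12.6]
force: [0.6, 1.2, -0.5]
grip_width: 0.087
```

```bash
python3 - <<'E'
from h import *
o=env.get_obs()
plan([.5248,-.0335,.122],-12.6,o)
im=env.read_camera("wrist");cv2.imwrite("pics/w11.png",im[:,:,::-1])
im=env.read_camera("side");cv2.imwrite("pics/s11.png",cv2.resize(im[110:280,200:350,::-1],None,fx=3.5,fy=3.5,interpolation=cv2.INTER_CUBIC))
E
```

```text
t 21.75 pos [ 0.5264 -0.0329  0.1238] rot [-8.997e+01 -8.000e-02 -1.259e+01] F [ 0.6  1.2 -0.5] w 0.087 q7 [-20.7  -8.9]
turn [-0.03  0.01  0.08] then shift [-1.4  1.8 -1. ]
```

View pics/w11.png

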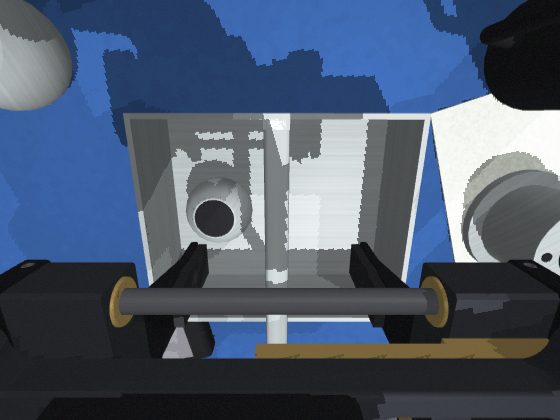

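View pics/s11.png

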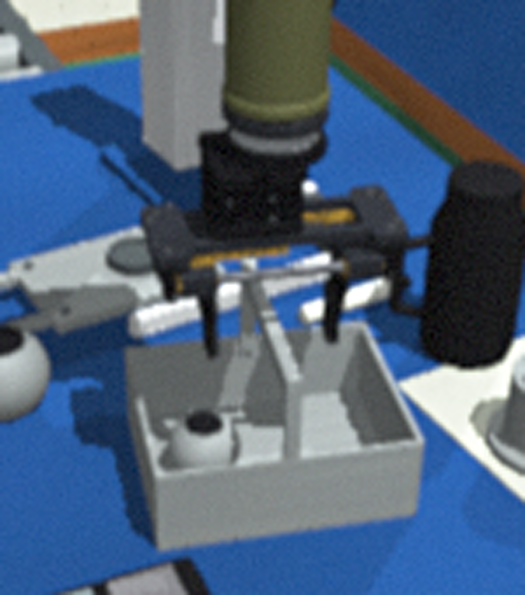

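{"method": "carry_out", "body": {"targets": [[[-1, 2, 0], [0, 0, 0]], [[0, 0, 0], [0, 0, 0]], [[0, 0, 0], [0, 0, 0]], [[0, 0, 0], [0, 0, 0]], [[0, 0, 0], [0, 0, 0]], [[0, 0, 0], [0, 0, 0]], [[0, 0, 0], [0, 0, 0]], [[0, 0, 0], [0, 0, 0]], [[0, 0, 0], [0, 0, 0]], [[0, 0, 0], [0, 0, 0]], [[0, 0, 0], [0, 0, 0]]], "jaw": 0, "squeeze": 60}}

```text
time_s: 22.95
tool_pos: [0.5253, -0.0327, 0.1211]
tool_rot: [-90.0, -0.1, -12.6]
force: [2.6, -0.2, -0.7]
grip_width: 0.0112
```

{"method": "carry_out", "body": {"targets": [[[0, -2, 0], [0, 0, 0]], [[0, -3, 0], [0, 0, 0]], [[0, -5, 0], [0, 0, 0]], [[0, -7, 0], [0, 0, 0]], [[0, -7, 0], [0, 0, 0]], [[0, -5, 0], [0, 0, 0]], [[0, -3, 0], [0, 0, 0]], [[0, -1, 0], [0, 0, 0]], [[0, 0, 0], [0, 0, 0]]]}}

```text
time_s: 23.85
tool_pos: [0.5248, -0.0326, 0.1541]
tool_rot: [-90.0, -0.0, -12.6]
force: [-0.4, -0.0, -8.5]
grip_width: 0.0108
```

```bash
python3 - <<'E'
from h import *
o=env.get_obs()
plan([.5248,-.0335,.122],-12.6,o)
im=env.read_camera("side");cv2.imwrite("pics/s12.png",cv2.resize(im[110:280,200:350,::-1],None,fx=3.5,fy=3.5,interpolation=cv2.INTER_CUBIC))
E
```

```text
t 23.85 pos [ 0.5248 -0.0326  0.1541] rot [-8.999e+01 -1.000e-02 -1.259e+01] F [-0.4 -0.  -8.5] w 0.0108 q7 [-21.   -9.7]
turn [-0.01  0.01  0.01] then shift [ 0.2 32.1 -0.9]
```

View pics/s12.png

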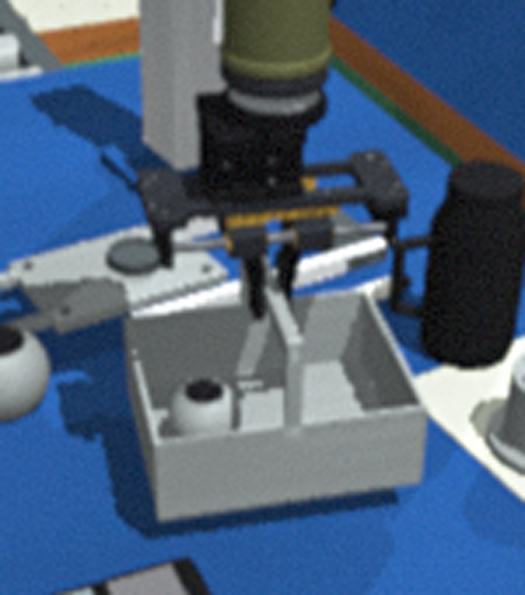

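{"method": "carry_out", "body": {"targets": [[[0, -4, 0], [0, -0.5, 0]], [[0, -8, 0], [0, -1.5, 0]], [[0, -12, 0], [0, -2, 0]], [[0, -12, 0], [0, -2, 0]], [[0, -10, 0], [0, -2, 0]], [[0, -8, 0], [0, -2, 0]], [[0, -4, 0], [0, -1.5, 0]], [[0, -2, 0], [0, -0.5, 0]], [[0, 0, 0], [0, 0, 0]], [[0, 0, 0], [0, 0, 0]]]}}

```text
time_s: 24.9
tool_pos: [0.5245, -0.0326, 0.2137]
tool_rot: [-90.0, 0.0, -0.6]
force: [-0.7, -0.0, -8.9]
grip_width: 0.0116
```

```bash
python3 - <<'E'
from h import *
o=env.get_obs()
plan([.5076,-.3983,.214],-0.6,o)
im=env.read_camera("side");cv2.imwrite("pics/s13.png",cv2.resize(im[100:270,200:350,::-1],None,fx=3.5,fy=3.5,interpolation=cv2.INTER_CUBIC))
im=env.read_camera("wrist");cv2.imwrite("pics/w13.png",im[:,:,::-1])
E
```

```text
t 24.9 pos [ 0.5245 -0.0326  0.2137] rot [-8.999e+01  4.000e-02 -6.000e-01] F [-0.7 -0.  -8.9] w 0.0116 q7 [-20.9   1.3]
turn [-0.01 -0.   -0.04] then shift [-1.310e+01 -3.000e-01 -3.659e+02]
```

View pics/s13.png

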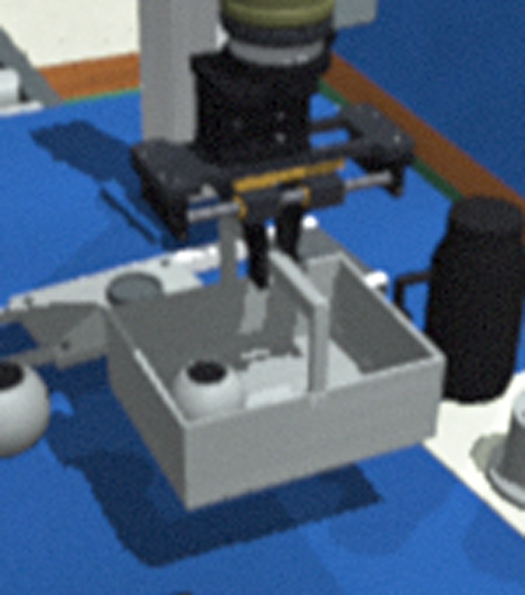

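View pics/w13.png

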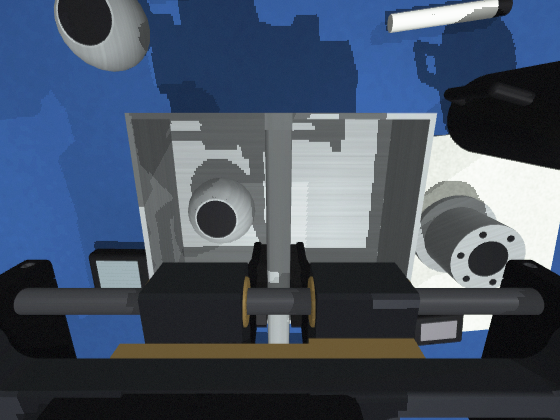

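{"method": "carry_out", "body": {"targets": [[[0, 0, -4], [0, 0, 0]], [[0, 0, -8], [0, 0, 0]], [[-1, 0, -13], [0, 0, 0]], [[-1, 0, -17], [0, 0, 0]], [[-1, 0, -20], [0, 0, 0]], [[-1, 0, -22], [0, 0, 0]], [[-1, 0, -22], [0, 0, 0]], [[-1, 0, -22], [0, 0, 0]], [[-1, 0, -22], [0, 0, 0]], [[-1, 0, -22], [0, 0, 0]], [[-1, 0, -22], [0, 0, 0]], [[-1, 0, -22], [0, 0, 0]]]}}

```text
time_s: 26.2
tool_pos: [0.5117, -0.2508, 0.2141]
tool_rot: [-90.0, 0.0, -0.7]
force: [-0.0, 0.0, -9.0]
grip_width: 0.0111
```

{"method": "carry_out", "body": {"targets": [[[-1, 0, -22], [0, 0, 0]], [[-1, 0, -22], [0, 0, 0]], [[-1, 0, -22], [0, 0, 0]], [[0, 0, -20], [0, 0, 0]], [[0, 0, -18], [0, 0, 0]], [[0, 0, -15], [0, 0, 0]], [[0, 0, -12], [0, 0, 0]], [[0, 0, -9], [0, 0, 0]], [[0, 0, -6], [0, 0, 0]], [[0, 0, -3], [0, 0, 0]], [[0, 0, -1], [0, 0, 0]], [[0, 0, 0], [0, 0, 0]]]}}

```text
time_s: 27.4
tool_pos: [0.5083, -0.3979, 0.214]
tool_rot: [-90.0, -0.0, -0.5]
force: [-0.1, 1.2, -9.2]
grip_width: 0.0111
```

```bash
python3 - <<'E'
from h import *
o=env.get_obs()
plan([.5076,-.3983,.214],-0.6,o)
im=env.read_camera("side");cv2.imwrite("pics/s14.png",im[:,:,::-1])
im=env.read_camera("top");cv2.imwrite("pics/t14.png",im[:,:,::-1])
im=env.read_camera("wrist");cv2.imwrite("pics/w14.png",im[:,:,::-1])
E
```

```text
t 27.4 pos [ 0.5083 -0.3979  0.214 ] rot [-8.996e+01 -1.000e-02 -5.500e-01] F [-0.1  1.2 -9.2] w 0.0111 q7 [ 7.  44.4]
turn [-0.04  0.05  0.01] then shift [-0.7  0.  -0.4]
```

View pics/s14.png

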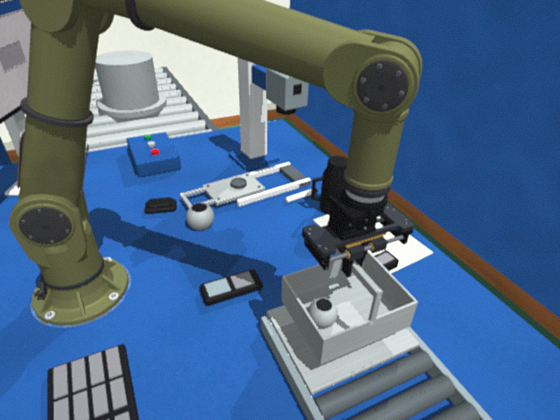

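View pics/w14.png

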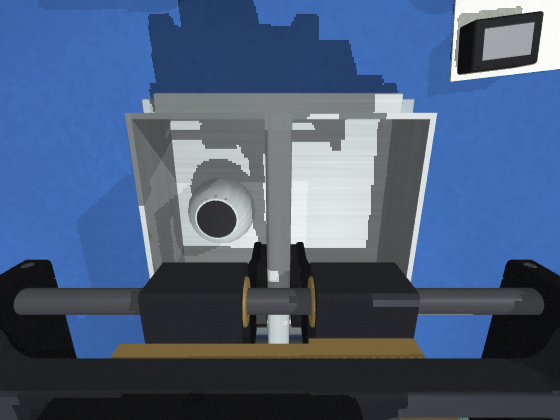

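View pics/t14.png

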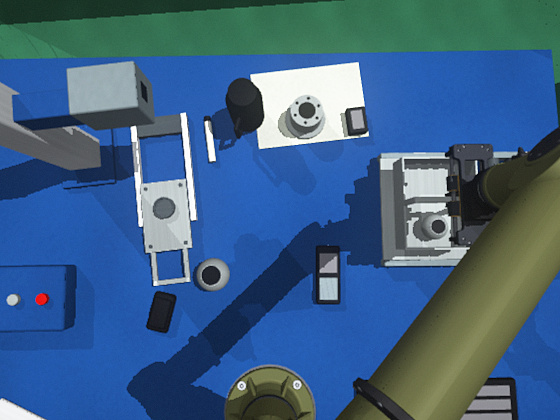

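{"method": "carry_out", "body": {"targets": [[[0, 3, 0], [0, 0, 0]], [[-1, 6, 0], [0, 0, 0]], [[0, 7, 0], [0, 0, 0]], [[0, 7, 0], [0, 0, 0]], [[0, 6, 0], [0, 0, 0]], [[0, 4, 0], [0, 0, 0]], [[0, 3, 0], [0, 0, 0]], [[0, 2, 0], [0, 0, 0]], [[0, 1, 0], [0, 0, 0]], [[0, 0, 0], [0, 0, 0]], [[0, 0, 0], [0, 0, 0]]]}}

```text
time_s: 28.65
tool_pos: [0.5072, -0.3986, 0.1753]
tool_rot: [-90.0, -0.0, -0.6]
force: [0.1, 0.1, -8.9]
grip_width: 0.011
```

{"method": "carry_out", "body": {"targets": [[[0, 1, 0], [0, 0, 0]], [[0, 1, 0], [0, 0, 0]], [[0, 0, 0], [0, 0, 0]], [[0, 0, 0], [0, 0, 0]]]}}

```text
time_s: 29.05
tool_pos: [0.5071, -0.3984, 0.173]
tool_rot: [-90.0, 0.0, -0.6]
force: [-0.4, -0.4, -8.8]
grip_width: 0.0116
```

{"method": "carry_out", "body": {"targets": [[[0, 1, 0], [0, 0, 0]], [[0, 0, 0], [0, 0, 0]], [[0, 0.5, 0], [0, 0, 0]], [[0, 0, 0], [0, 0, 0]], [[0, 0, 0], [0, 0, 0]]]}}

```text
time_s: 29.55
tool_pos: [0.5075, -0.3986, 0.172]
tool_rot: [-90.0, -0.1, -0.6]
force: [1.1, -0.8, -6.0]
grip_width: 0.0112
```

{"method": "carry_out", "body": {"targets": [[[0, 1, 0], [0, 0, 0]], [[0, 0, 0], [0, 0, 0]], [[0, 0, 0], [0, 0, 0]]]}}

```text
time_s: 29.85
tool_pos: [0.5082, -0.3986, 0.1715]
tool_rot: [-90.0, -0.1, -0.6]
force: [3.8, 0.7, -1.8]
grip_width: 0.0116
```

{"method": "carry_out", "body": {"targets": [[[0, 0.5, 0], [0, 0, 0]], [[0, 0, 0], [0, 0, 0]], [[0, 0, 0], [0, 0, 0]]]}}

```text
time_s: 30.15
tool_pos: [0.5085, -0.3986, 0.1712]
tool_rot: [-90.1, -0.2, -0.5]
force: [5.6, -0.3, 1.5]
grip_width: 0.0114
```

```bash
python3 - <<'E'
from h import *
o=env.get_obs()
plan([.5076,-.3983,.171],-0.6,o)
im=env.read_camera("side");cv2.imwrite("pics/s15.png",cv2.resize(im[240:400,240:440,::-1],None,fx=3.5,fy=3.5,interpolation=cv2.INTER_CUBIC))
E
```

```text
t 30.15 pos [ 0.5085 -0.3986  0.1712] rot [-90.06  -0.18  -0.55] F [ 5.6 -0.3  1.5] w 0.0114 q7 [ 7.3 45.2]
turn [0.06 0.05 0.18] then shift [-0.9  0.2  0.3]
```

View pics/s15.png

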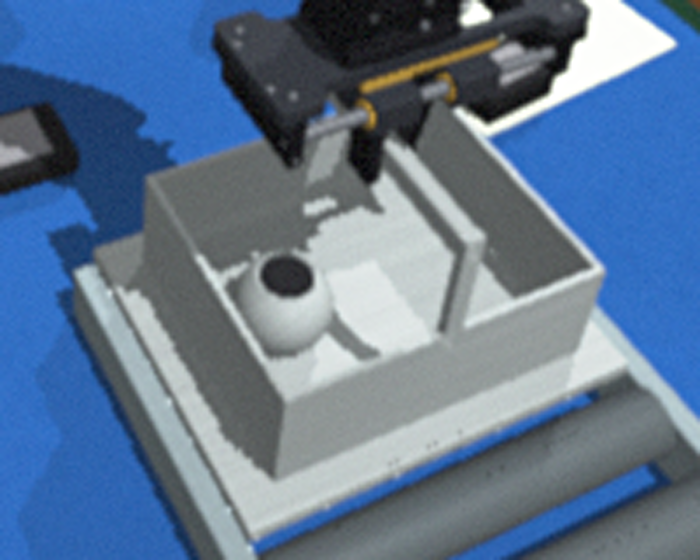

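{"method": "carry_out", "body": {"targets": [[[0, 0, 0], [0, 0, 0]], [[0, 0, 0], [0, 0, 0]], [[0, 0, 0], [0, 0, 0]], [[0, 0, 0], [0, 0, 0]], [[0, 0, 0], [0, 0, 0]], [[0, 0, 0], [0, 0, 0]], [[0, 0, 0], [0, 0, 0]], [[0, 0, 0], [0, 0, 0]]], "jaw": 1}}

```text
time_s: 31.0
tool_pos: [0.507, -0.3984, 0.17]
tool_rot: [-90.0, 0.0, -0.6]
force: [1.2, -0.7, 0.3]
grip_width: 0.0674
```

{"method": "carry_out", "body": {"targets": [[[0, -5, 0], [0, 0, 0]], [[0, -10, 0], [0, 0, 0]], [[0, -20, 0], [0, 0, 0]], [[0, -25, 0], [0, 0, 0]], [[0, -25, 0], [0, 0, 0]], [[0, -20, 0], [0, 0, 0]], [[0, -15, 0], [0, 0, 0]], [[0, -5, 0], [0, 0, 0]], [[0, 0, 0], [0, 0, 0]]]}}

```text
time_s: 31.9
tool_pos: [0.5072, -0.3987, 0.2957]
tool_rot: [-90.0, -0.1, -0.6]
force: [0.4, 0.4, -0.7]
grip_width: 0.0871
```

```bash
python3 - <<'E'
from h import *
o=env.get_obs()
# shuttle loop est with yaw 95.3
plan([.366,.2487,.25],95.3,o); print(o["qpos"])
im=env.read_camera("side");cv2.imwrite("pics/s16.png",im[:,:,::-1])
im=env.read_camera("wrist");cv2.imwrite("pics/w16.png",im[:,:,::-1])
c=np.array([.5076,-.3983])
for s in[(-.105,.085),(.105,.085),(-.105,-.085)]:
  X=[*(c+s),.125];print(s,pix("wrist",X,o),pix("side",X))
E
```

```text
t 31.9 pos [ 0.5072 -0.3987  0.2957] rot [-9.003e+01 -6.000e-02 -5.900e-01] F [ 0.4  0.4 -0.7] w 0.0871 q7 [ 7.  43.6]
turn [ 7.000e-02 -9.589e+01  1.000e-02] then shift [657.7  45.7  80.8]
[  7.03049493  18.68402855  37.9440216   78.52695874 -11.39561545
  86.54479164  43.5752095 ]
(-0.105, 0.085) [180.31799459 113.23531583] [280.6545289 290.4076961]
(0.105, 0.085) [375.76278312 111.25869342] [362.41013005 262.54823957]
(-0.105, -0.085) [195.50991924 255.6676216 ] [321.44946053 354.49502324]
```

View pics/s16.png

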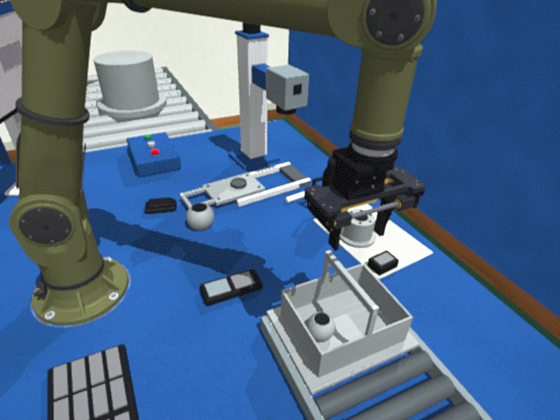

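View pics/w16.png

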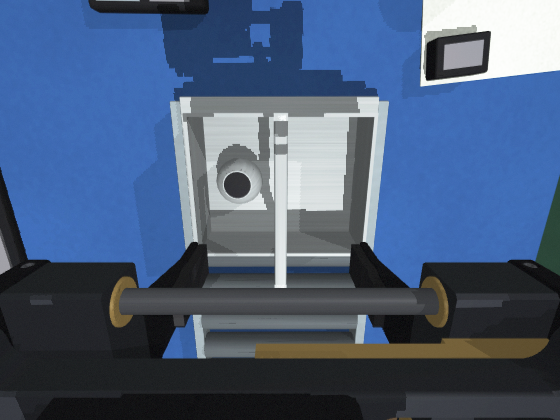

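{"method": "carry_out", "body": {"targets": [[[0, 0, 0], [0, -4, 0]], [[0, 0, 0], [0, -8, 0]], [[0, 0, 0], [0, -8.5, 0]], [[0, 0, 0], [0, -8.5, 0]], [[0, 0, 0], [0, -8.5, 0]], [[0, 0, 0], [0, -8.5, 0]], [[0, 0, 0], [0, -8.5, 0]], [[0, 0, 0], [0, -8.5, 0]], [[0, 0, 0], [0, -8.5, 0]], [[0, 0, 0], [0, -8.5, 0]], [[0, 0, 0], [0, -8.5, 0]], [[0, 0, 0], [0, -7.4, 0]]], "jaw": 0}}

```text
time_s: 33.2
tool_pos: [0.5066, -0.398, 0.2935]
tool_rot: [-89.9, -0.1, 95.6]
force: [-1.0, 0.2, 0.3]
grip_width: 0.0027
```

```bash
python3 - <<'E'
from h import *
plan([.36,.2485,.25],95.3)
E
```

```text
t 33.2 pos [ 0.5066 -0.398   0.2935] rot [-89.89  -0.1   95.64] F [-1.   0.2  0.3] w 0.0027 q7 [ 17.  136.5]
turn [-0.11  0.34  0.1 ] then shift [657.3  43.5  86.2]
```

{"method": "carry_out", "body": {"targets": [[[10, 0, 0], [0, 0, 0]], [[22, 0, 0], [0, 0, 0]], [[34, 0, 2], [0, 0, 0]], [[40, 0, 4], [0, 0, 0]], [[40, 0, 5], [0, 0, 0]], [[40, 0, 6], [0, 0, 0]], [[40, 0, 6], [0, 0, 0]], [[40, 0, 6], [0, 0, 0]], [[40, 0, 6], [0, 0, 0]], [[40, 0, 6], [0, 0, 0]], [[40, 0, 6], [0, 0, 0]], [[40, 0, 6], [0, 0, 0]]]}}

```text
time_s: 34.4
tool_pos: [0.4133, 0.0228, 0.2944]
tool_rot: [-90.0, -0.0, 95.1]
force: [0.2, -0.2, 0.1]
grip_width: 0.0002
```

{"method": "carry_out", "body": {"targets": [[[40, 0, 6], [0, 0, 0]], [[40, 0, 6], [0, 0, 0]], [[40, 0, 6], [0, 0, 0]], [[40, 5, 5], [0, 0, 0]], [[36, 10, 4], [0, 0, 0]], [[28, 14, 3], [0, 0, 0]], [[20, 10, 2], [0, 0, 0]], [[15, 5, 1], [0, 0, 0]], [[8, 0, 0], [0, 0, 0]], [[4, 0, 0], [0, 0, 0]], [[0, 0, 0], [0, 0, 0]], [[0, 0, 0], [0, 0, 0]]]}}

```text
time_s: 35.6
tool_pos: [0.3573, 0.2869, 0.2513]
tool_rot: [-90.0, 0.0, 95.2]
force: [-0.3, -0.5, -0.3]
grip_width: 0.0005
```

```bash
python3 - <<'E'
from h import *
o=env.get_obs()
plan([.36,.2485,.0126],95.3,o)
im=env.read_camera("wrist");cv2.imwrite("pics/w17.png",im[:,:,::-1])
im=env.read_camera("side");cv2.imwrite("pics/s17.png",cv2.resize(im[110:230,140:300,::-1],None,fx=4,fy=4))
E
```

```text
t 35.6 pos [0.3573 0.2869 0.2513] rot [-9.003e+01  1.000e-02  9.521e+01] F [-0.3 -0.5 -0.3] w 0.0005 q7 [-20.1  55.1]
turn [ 0.03 -0.09 -0.01] then shift [-38.5 238.7   0.8]
```

View pics/w17.png

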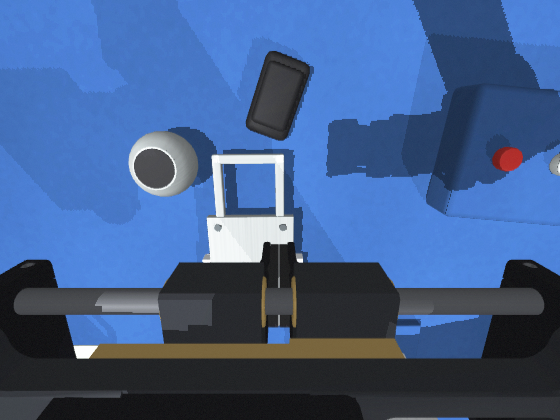

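View pics/s17.png

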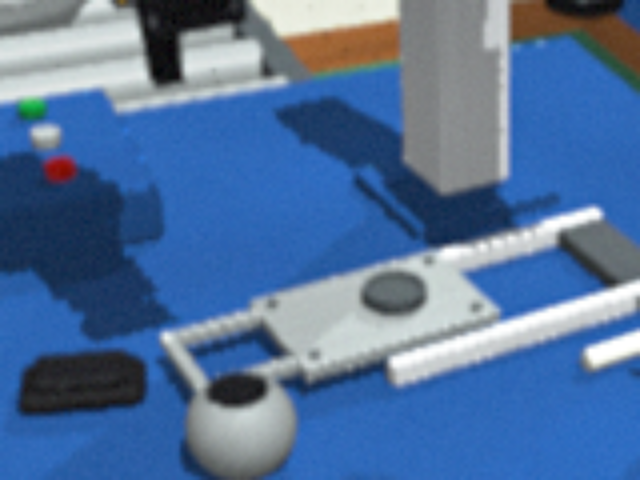

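```bash
python3 - <<'E'
from h import *
o=dict(tool_pos=np.array([.3573,.2869,.2513]),tool_rot=np.array([-90.03,.01,95.21]))
q=[world("wrist",p,.032,o)[:2] for p in[(223,163),(276,163),(277,215),(225,216)]];print(np.round(q,4),np.mean(q,0))
c=np.array([*np.mean(q,0),.0126]);plan(c,95.3)
E
```

```text
[[0.3417 0.2138]
 [0.3354 0.2822]
 [0.4063 0.2899]
 [0.4143 0.219 ]] [0.37441332 0.25124727]
t 35.7 pos [0.3573 0.2869 0.2513] rot [-90.03   0.    95.21] F [-0.8  0.3 -0.1] w 0.0003 q7 [-20.1  55.1]
turn [ 0.03 -0.09 -0.  ] then shift [-37.1 238.7 -13.7]
```

{"method": "carry_out", "body": {"targets": [[[-8, 0, -2], [0, 0, 0]], [[-14, 0, -5], [0, 0, 0]], [[-11, 5, -4], [0, 0, 0]], [[-4, 15, -1], [0, 0, 0]], [[0, 30, 0], [0, 0, 0]], [[0, 38, 0], [0, 0, 0]], [[0, 38, 0], [0, 0, 0]], [[0, 36, 0], [0, 0, 0]], [[0, 24, 0], [0, 0, 0]], [[0, 10, 0], [0, 0, 0]], [[0, 0, 0], [0, 0, 0]], [[0, 0, 0], [0, 0, 0]]]}}

```text
time_s: 36.9
tool_pos: [0.3732, 0.2521, 0.0561]
tool_rot: [-90.1, -0.0, 95.3]
force: [0.9, -0.3, 0.5]
grip_width: 0.0004
```

```bash
python3 - <<'E'
from h import *
o=env.get_obs()
plan([.3744,.2505,.0126],95.3,o)
im=env.read_camera("wrist");cv2.imwrite("pics/w18.png",im[:,:,::-1])
E
```

```text
t 36.9 pos [0.3732 0.2521 0.0561] rot [-9.009e+01 -4.000e-02  9.529e+01] F [ 0.9 -0.3  0.5] w 0.0004 q7 [-18.9  56.5]
turn [ 0.09 -0.01  0.04] then shift [-1.8 43.5 -1.1]
```

View pics/w18.png

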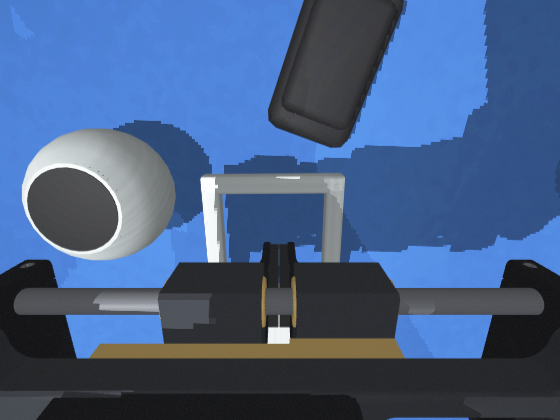

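{"method": "carry_out", "body": {"targets": [[[-2, 6, 0], [0, 0, 0]], [[0, 12, 0], [0, 0, 0]], [[0, 12, 0], [0, 0, 0]], [[0, 9, 0], [0, 0, 0]], [[0, 4, 0], [0, 0, 0]], [[0, 0, 0], [0, 0, 0]], [[0, 0, 0], [0, 0, 0]]]}}

```text
time_s: 37.65
tool_pos: [0.3726, 0.25, 0.0121]
tool_rot: [-90.0, -0.0, 95.3]
force: [0.0, 0.4, 1.5]
grip_width: 0.0002
```

{"method": "carry_out", "body": {"targets": [[[0, 0, -5], [0, 0, 0]], [[0, 0, -6], [0, 0, 0]], [[0, 0, -5], [0, 0, 0]], [[0, 0, -5], [0, 0, 0]], [[0, 0, -6], [0, 0, 0]], [[0, 0, -8], [0, 0, 0]], [[0, 0, -10], [0, 0, 0]], [[0, 0, -12], [0, 0, 0]], [[0, 0, -14], [0, 0, 0]], [[0, 0, -14], [0, 0, 0]], [[0, 0, -14], [0, 0, 0]], [[0, 0, -14], [0, 0, 0]]]}}

```text
time_s: 38.85
tool_pos: [0.4861, 0.261, 0.0119]
tool_rot: [-90.0, -0.0, 95.3]
force: [-3.6, 2.3, 1.1]
grip_width: 0.0004
```

{"method": "carry_out", "body": {"targets": [[[0, 0, -13], [0, 0, 0]], [[0, 0, -12], [0, 0, 0]], [[0, 0, -10], [0, 0, 0]], [[0, 0, -9], [0, 0, 0]], [[0, 0, -8], [0, 0, 0]], [[0, 0, -6], [0, 0, 0]], [[0, 0, -4], [0, 0, 0]], [[0, 0, -3], [0, 0, 0]], [[0, 0, 0], [0, 0, 0]]]}}

```text
time_s: 39.75
tool_pos: [0.5506, 0.2659, 0.0122]
tool_rot: [-90.1, 0.0, 95.3]
force: [-0.4, 1.1, -0.2]
grip_width: 0.0008
```

```bash
python3 - <<'E'
from h import *
o=env.get_obs()
plan([.562,.268,.012],95.3,o)
im=env.read_camera("top");cv2.imwrite("pics/t19.png",cv2.resize(im[90:240,110:230,::-1],None,fx=4,fy=4,interpolation=cv2.INTER_CUBIC))
im=env.read_camera("side");cv2.imwrite("pics/s19.png",cv2.resize(im[110:230,180:340,::-1],None,fx=4,fy=4))
E
```

```text
t 39.75 pos [0.5506 0.2659 0.0122] rot [-9.007e+01  3.000e-02  9.529e+01] F [-0.4  1.1 -0.2] w 0.0008 q7 [-16.5  61.5]
turn [ 0.07 -0.01 -0.03] then shift [  1.1   0.2 -11.6]
```

View pics/t19.png

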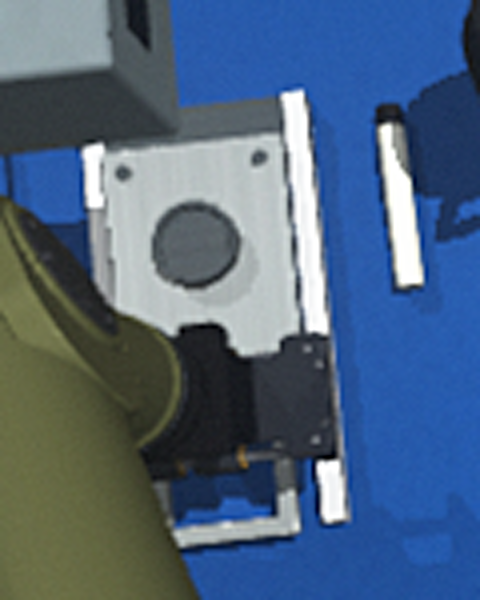

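View pics/s19.png

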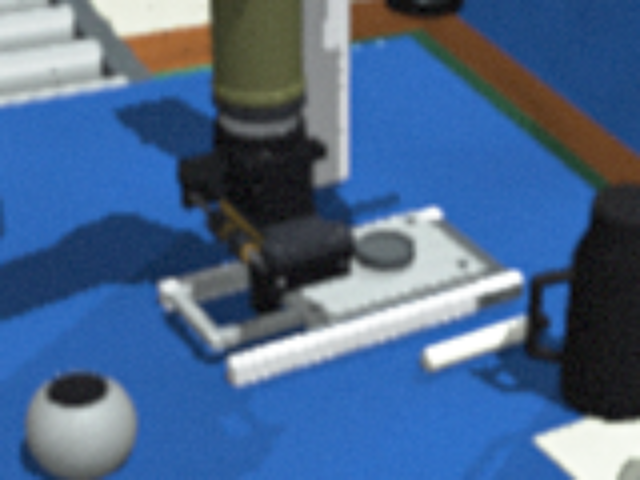

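{"method": "carry_out", "body": {"targets": [[[0, 0, -3], [0, 0, 0]], [[0, 0, -4], [0, 0, 0]], [[0, 0, -3], [0, 0, 0]], [[0, 0, -2], [0, 0, 0]], [[0, 0, -2], [0, 0, 0]], [[0, 0, 0], [0, 0, 0]]]}}

```text
time_s: 40.45
tool_pos: [0.5642, 0.2674, 0.012]
tool_rot: [-90.0, -0.0, 95.3]
force: [0.1, -1.1, -0.3]
grip_width: 0.0005
```

{"method": "carry_out", "body": {"targets": [[[0, 0, -1], [0, 0, 0]], [[0, 0, -1], [0, 0, 0]], [[0, 0, -1], [0, 0, 0]], [[0, 0, 0], [0, 0, 0]]]}}

```text
time_s: 40.85
tool_pos: [0.5663, 0.2677, 0.0119]
tool_rot: [-90.0, 0.0, 95.3]
force: [-3.6, -1.9, 1.6]
grip_width: 0.0003
```

```bash
python3 - <<'E'
from h import *
o=env.get_obs()
plan([.562,.268,.012],95.3,o)
im=env.read_camera("top");cv2.imwrite("pics/t20.png",cv2.resize(im[90:240,110:230,::-1],None,fx=4,fy=4,interpolation=cv2.INTER_CUBIC))
E
```

```text
t 40.85 pos [0.5663 0.2677 0.0119] rot [-8.996e+01  2.000e-02  9.531e+01] F [-3.6 -1.9  1.6] w 0.0003 q7 [-16.4  62.1]
turn [-0.04  0.01 -0.02] then shift [ 0.7 -0.1  4.3]
```

View pics/t20.png

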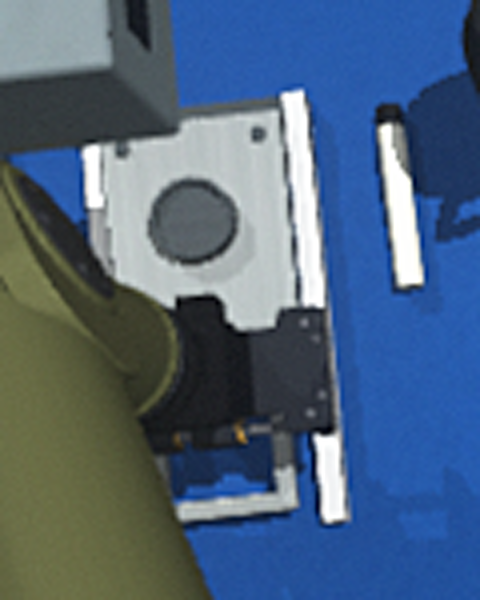

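{"method": "carry_out", "body": {"targets": [[[0, 0, -1], [0, 0, 0]], [[0, 0, -1], [0, 0, 0]], [[0, 0, 0], [0, 0, 0]], [[0, 0, 0], [0, 0, 0]]]}}

```text
time_s: 41.3
tool_pos: [0.5664, 0.2678, 0.0119]
tool_rot: [-89.7, 0.1, 95.3]
force: [-9.1, -3.6, 5.9]
grip_width: 0.0008
```

{"method": "carry_out", "body": {"targets": [[[0, 0, -1], [0, 0, 0]], [[0, 0, -1], [0, 0, 0]], [[0, 0, 0], [0, 0, 0]], [[0, 0, 0], [0, 0, 0]]]}}

```text
time_s: 41.7
tool_pos: [0.5663, 0.2677, 0.0118]
tool_rot: [-89.5, 0.1, 95.4]
force: [-12.4, -4.5, 10.0]
grip_width: 0.0008
```

{"method": "carry_out", "body": {"targets": [[[0, 0, 5], [0, 0, 0]], [[0, 0, 7], [0, 0, 0]], [[0, 0, 7], [0, 0, 0]], [[0, 0, 4], [0, 0, 0]], [[0, -8, 0], [0, 0, 0]], [[0, -20, 0], [0, 0, 0]], [[0, -30, 0], [0, 0, 0]], [[0, -30, 0], [0, 0, 0]], [[0, -30, 3], [0, 0, 0]], [[0, -30, 5], [0, 0, 0]], [[0, -20, 0], [0, 0, 0]], [[0, -5, 0], [0, 0, 0]]]}}

```text
time_s: 42.9
tool_pos: [0.5415, 0.2664, 0.189]
tool_rot: [-90.4, -0.1, 95.3]
force: [-0.5, -0.2, 0.5]
grip_width: 0.0008
```

{"method": "carry_out", "body": {"targets": [[[0, 0, 10], [0, 0, 0]], [[0, 0, 20], [0, 0, 0]], [[0, 0, 20], [0, 0, 0]], [[0, 0, 10], [0, 0, 0]], [[0, 0, 0], [0, 0, 0]], [[0, 0, 0], [0, 0, 0]], [[0, 0, 0], [0, 0, 0]], [[0, 0, 0], [0, 0, 0]], [[0, 0, 0], [0, 0, 0]], [[0, 0, 0], [0, 0, 0]]]}}

```text
time_s: 43.9
tool_pos: [0.4802, 0.2599, 0.185]
tool_rot: [-90.0, -0.0, 95.3]
force: [0.3, -0.6, -0.8]
grip_width: -0.0
```

```bash
python3 - <<'E'
from h import *
o=env.get_obs()
plan([.562,.268,.012],95.3,o)
im=env.read_camera("top");cv2.imwrite("pics/t21.png",im[:,:,::-1])
im=env.read_camera("side");cv2.imwrite("pics/s21.png",im[:,:,::-1])
E
```

```text
t 43.9 pos [0.4802 0.2599 0.185 ] rot [-9.00e+01 -1.00e-02  9.53e+01] F [ 0.3 -0.6 -0.8] w -0.0 q7 [-15.9  62.2]
turn [-0.   -0.    0.01] then shift [  0.5 173.  -82.2]
```

View pics/t21.png

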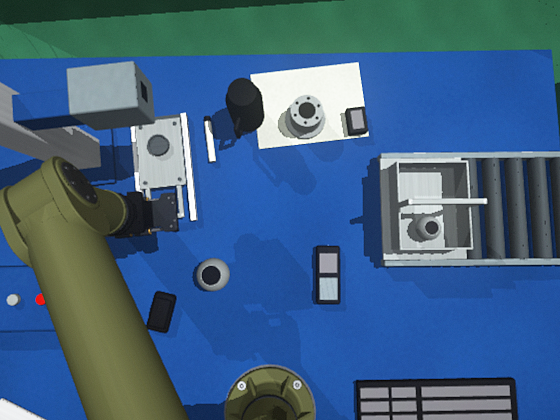

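View pics/s21.png

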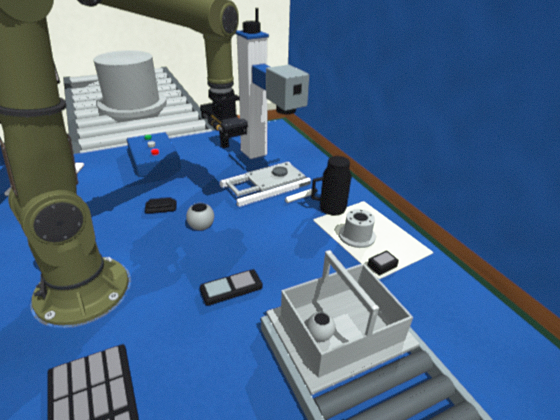

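The top view shows the shuttle back at its starting place, with its far edge under the head. The basket with the ball stands on the plate, rim at columns ~386–473, and the bystanders look unmoved. I'll do one numeric check before handing in.

```bash
python3 - <<'E'
from h import *
c=np.array([.5076,-.3983])
im=cv2.imread("pics/t21.png");v=im.copy()
for s in[(-.105,.085),(.105,.085),(.105,-.085),(-.105,-.085)]:
    p=pix("top",[*(c+s),.125]);print(p);cv2.circle(v,tuple(int(round(q)) for q in p),1,(0,0,255),-1)
a=im[90:240,110:230];b=v[140:280,370:490]
cv2.imwrite("pics/t22.png",np.hstack([cv2.resize(a,(384,480),interpolation=cv2.INTER_CUBIC),cv2.resize(b,(411,480),interpolation=cv2.INTER_CUBIC)]))
E
```

```text
[400.11097809 250.21208103]
[395.78310131 161.41213048]
[467.12606817 160.12232426]
[473.08149236 248.857308  ]
```

View pics/t22.png

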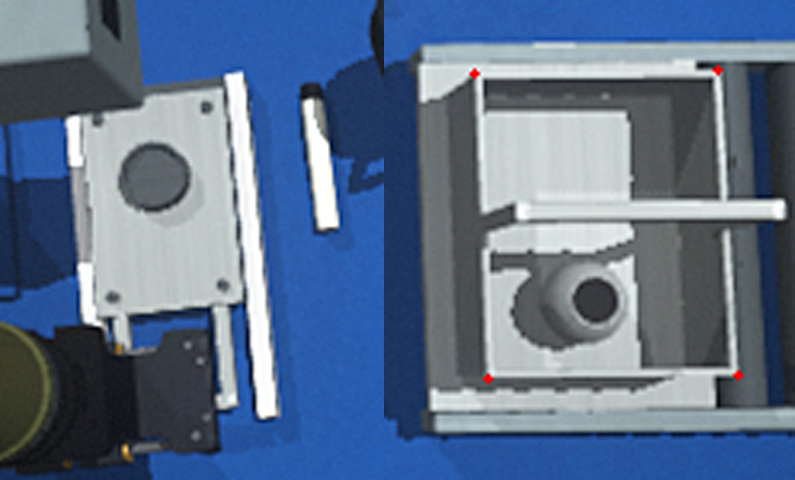

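The four predicted rim corners for a centred basket (red dots) fall on the actual rim, so the basket is centred and square. The shuttle is home.

```bash
python3 -c "
from cell import env
print(env.sign_off(), env.get_obs()['time_s'])"
```

```text
the job is handed in; nothing more can be done
the job is handed in; nothing more can be done
```

I did every step of the task and handed the job in at about 44 s of the 72 s allowed; hand-in gives no verdict, so I don't know the result.

- **Shuttle out:** I hooked the loop and pulled the shuttle out to about 0.167 m, measured from camera images, with the ball still in its nest. I did not pull on until it met its stop at 0.17 m.
- **Ball into the basket:** I lifted the ball out and lowered it into the near half of the basket. I let go only once it touched the basket floor.
- **Basket onto the plate:** I carried the basket level by its handle and set it down in small steps until it rested on the plate. Then I let go.
- **Shuttle home:** I pushed it in until the hand stopped moving and the push force rose to about 12 N, then backed off and lifted clear.

**Last checks:**
- **Basket:** the rim corners expected for a centred, square basket fell on the actual rim in the top view, within a few millimetres. The ball was standing upright inside.
- **Shuttle:** it was back at its starting place in the top view.
- **Bystanders:** none had visibly moved. I compared them by eye only.
- **Contact:** the force on the hand was near zero (noise under about 1 N).

No check failed. One early reading of the loop's position was about 8 mm off in y. I had used the arm's position from after the picture instead of at it. I corrected this before hooking.

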